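# Clear the code reader and scan the spice jar

### The arm

A 6-joint arm with a two-finger parallel gripper is mounted at the origin on the work surface. World frame = base frame: x ahead of the robot, y to its left, z up, the work surface at z = 0. Lengths are in m, angles in rad, forces in N, time in s.
With the tool pointing down it reaches from about 0.375 to 0.975 m from the base axis. Payload 3.8 kg.
Tool frame: the origin (TCP) lies midway between the tips of the shut fingers; the grasp point (between the pads) lies 19 mm behind it; z points along the fingers, y is the direction in which the jaws open and shut (so a half turn about z gives the same grasp; the last joint's range is limited). The gripper opens to 85 mm and grips with 20 to 120 N. Pads are 22 mm wide; open, the fingers measure 114 mm over their backs; the gripper's body (76 mm by 85 mm) begins 54 mm behind the grasp point. The pads swing forward as they close: fully open they stand 13 mm farther back than shut.
Start: joints at [1.297, 0.264, 1.604, -0, 1.274, -0.037], TCP at [0.158, 0.656, 0.194] pointing down, gripper open.
Joint ranges: [-2.63, 2.63], [-0.94, 2.18], [0.31, 2.57], [-1.31, 4.45], [0, 2.66], [-2.55, 2.55]. Speed limits (rad/s): [2.57, 2.57, 3.14, 3.14, 3.14, 3.14].

### API

Orientations are given as a rotation vector (axis times angle).
In Python, from workcell import bot gives the robot as it stands.
- The arm moves only by the tool drive_tool, never from a script. Its argument "steps" is a list of rows, each a list of 2 entries, a list of its own where there are three numbers: the shift along the tool's x, y, z in mm, then the turn about the tool's z in degrees. In form: [[[dx, dy, dz], twist], ...]. A call has 1 to 8 rows; each row shifts and turns the commanded pose from where the row before left it, along the tool's axes as they then stand; what a row does not reach is not made up. A row lasts 1/12 s, in which the tool goes at most 41.7 mm and 7.16 degrees, less where a joint would pass 70% of its speed; a pose out of reach is approached as far as the arm can. A call is refused whole if a number of a shift passes 41.7 or a number of a turn 7.16, either way. A call with a gripper value outside its range is refused whole. "jaw" is the opening, from 0 (shut) to 1 (fully open), set as the call begins (left out, the last holds). The fingers move at their own pace and stop on an object; "force" is the grip in N (left out, the last holds). Time passes only in rows, so rows that do not move let the fingers close. It gives the time, the measured TCP pose, the force and the opening at its end, in the units of the state.
- bot.read_state(): the state, without advancing time (a new reading comes with each control period).
- bot.read_camera(name): name is "scene" or "top" or "wrist"; returns the picture (384x512x3 uint8, red, green, blue); there is no depth.
- bot.camera_info(name): a dict with "fx", "fy", "cx", "cy" (pixels), "position" and "attitude" of the camera in the world. Camera axes: x right, y down, z forward; pixel columns grow to the right and rows downward; lengths in m; the calibration is good to about 2 mm. A picture is of the moment at which its call begins: read the wrist's pose just before it. camera_info takes no time and is no camera call; for the wrist camera it gives the pose at the moment of the call.
- bot.finish_job(): hands the job in, once; it reports no verdict.
The state is a dict: "time": time; "q": joint angles; "joint_vel": joint speeds; "joint_torque": joint torques, N m; "tool_pos": TCP position; "tcp_rot": TCP orientation; "wrist_force": force on the tool from outside, world axes, zero at the start; "torque": the same for the moment, N m; "width": opening from 0.0 (shut) to 1.0 (fully open).
Only numpy, scipy, OpenCV 4.12 (cv2) and the standard library are available. Lean on these libraries where they do the work, as an engineer would, in place of code of your own. Each camera call takes 0.05 s, during which the arm holds its last target.

### The job

The red brush has been left lying on the round plate of the code reader: first lay it flat in the empty compartment of the blue tray, its wide head in the compartment's wide end. Then stand the black-lidded spice jar upright in the middle of the reader's plate, turned so that its striped code (on the same side as the orange line on its lid) squarely faces the reader's window. Set both down rather than dropping them, and leave the other jars, the spatula and the measuring cup where they are.

Things in the scene. Friction and masses are not known exactly. Their poses are not given: they have to be found in the camera images.
- brush: red silicone brush, rigid, lying flat, 170 long x 20 thick: handle 120 long x 18 wide at its -x end, head 50 long x 38 wide at its +x end; 80 g. Starts lying on the reader's plate. Origin: middle of its length, on its underside; x along the brush towards the head, z up
- brush_grip (a point): point on the brush's handle near its centre of mass, 8 mm from the origin towards the head, at half thickness (10 mm above the underside); the handle is 18 mm wide and 20 mm thick here; axes as brush
- brush_head (a point): centre of the brush's wide head, 60 mm from the origin along the brush's +x, 10 mm above the underside
- tray: blue utensil tray, fixed, 198 (x) x 106 (y) outside; floor top 4 mm, all walls 11 mm above the cart top; two compartments along x: the empty one for the brush at +y, one with a spatula at -y (51 mm apart between centre lines). Origin: centre of its underside
- slot (a point): centre of the floor of the tray's empty compartment (pale floor), axes as tray. Inside it is 190 long (x); from x = +22 mm to its +x end it is 50 wide (takes the brush's head), the rest is 32 wide (takes the handle). The brush fits with its origin on this point and its x along this x
- jar: the spice jar to scan: amber glass, black lid, upright cylinder of 48 diameter, 92 high (lid: top 22 mm), 200 g before variation. Black-and-white striped code on its side; orange line on the lid from the centre to the edge on the code's side. Starts on the cart top in a row of three jars. Origin: centre of its underside; +x points out through the code, z up
- jar_mark (a point): middle of the jar's striped code: on the jar's surface, 24 mm from its axis along the jar's +x, 46 mm above its underside
- plate (a point): centre of the top face of the reader's round black plate (90 diameter, top 12 mm above the cart top; fixed). Its +x points horizontally from the plate to the reader's window, z up
- window (a point): centre of the reader's window (black pane with a red line, on the face of a white block 85 wide, 85 high, 55 deep, fixed), 95 mm from the plate's centre along the plate's +x, 48 mm above the cart top; an orange T on the block's top has its bar at the window side
- jar_b: bystander spice jar, same size as the jar (48 x 92), green lid, no code; origin: centre of its underside
- jar_c: bystander spice jar, same size as the jar (48 x 92), brass lid, no code; origin: centre of its underside
- spatula: bystander steel spatula lying in the tray's other compartment, 166 long, 34 wide, 7 thick; origin near its middle on its underside
- cup: bystander stainless measuring cup, 68 diameter, 55 high, with a handle on its +y side; origin: centre of its underside
Not all that is in view belongs to the job. What is shaped like the jar but purple is not meant.

How it is judged:
On the way, in this order (a step that is already met when the one before it is completed fails the run):
1. the brush lies flat in the tray's empty compartment, head in the wide end, let go (x of brush in the frame of slot between -0.014 and 0.014 m and y of brush in the frame of slot between -0.012 and 0.012 m and z of brush in the frame of slot between -0.004 and 0.004 m and angle between the x axis of brush and the x axis of slot, either way round below 0.15 rad and x of brush_head in the frame of slot above 0.03 m and angle between brush's own z axis and vertical below 0.1 rad and contact force between the fingers and brush below 0.1 N), for 0.2 s.
2. the jar stands on the reader's plate with its code facing the window, let go (horizontal distance between jar and plate below 0.02 m and z of jar in the frame of plate between -0.004 and 0.004 m and angle between jar's own z axis and vertical below 0.08 rad and angle between the x axis of jar and the x axis of plate, either way round below 0.26 rad and x of jar_mark in the frame of plate above 0 m and contact force between the fingers and jar below 0.1 N), for 0.2 s.
At the end, for the whole second after the job is handed in: The brush lies flat on the floor of its compartment (within 14 mm along, 12 mm across, 4 mm in height, 0.15 rad), head in the wide end, and the jar stands upright on the plate, its axis within 20 mm of the plate's centre and its code turned to the window within 0.26 rad; both are let go and at rest (all of step 1 and all of step 2 and linear speed of each of jar, brush below 0.02 m/s and angular speed of jar below 0.1 rad/s); the robot touches nothing.
It fails at once if the jar is let fall (in the air, touched by nothing) (height (world z) of jar above 0.03 m and contact force between jar and anything else below 0.02 N).
It fails at once if the brush is let fall (in the air, touched by nothing) (height (world z) of brush above 0.035 m and contact force between brush and anything else below 0.02 N).
It fails at once if the jar is tipped over (angle between jar's own z axis and vertical above 0.8 rad).
It fails at once if another jar, the spatula or the cup is moved more than 30 mm or tipped (distance of any of jar_b, jar_c, spatula, cup from where it was at the start of the episode above 0.03 m or angle between any of jar_b, jar_c, spatula, cup's own z axis and vertical above 0.4 rad).
It also fails if it takes over 56 s, if anything falls off the work surface, if the arm or the gripper's body presses on something with over 40 N, if the wrist force passes 120 N, or if a joint passes its speed limit or range.

## Working session

There is one attempt and no reset: what is moved stays moved. The work goes in short steps, Python scripts to look and compute and a tool call to move; the robot and the scene stay as the last step left them, time stands still between calls to the robot, and variables do not carry over. Pictures are saved under pics/ and viewed, and the job is handed in when it is done.

Besides the shell and the picture viewer there is one more tool, called after "Request:" as name([rows], argument=value, ...), one row to a line, values as JSON. drive_tool: Moves the arm, as the interface text tells. Its arguments: {"type":"object","properties":{"steps":{"type":"array","items":{"type":"array"}},"jaw":{"type":"number"},"force":{"type":"number"}},"required":["steps"]}

```bash
mkdir -p pics; ls
python3 - <<'E'
from workcell import bot
import cv2
print(bot.read_state())
for n in ["scene","top","wrist"]:
    print(n,bot.camera_info(n))
    im=bot.read_camera(n); cv2.imwrite(f"pics/{n}0.png",im[:,:,::-1])
E
```

```text
pics
{'time': 0.0, 'q': array([ 1.29710930e+00,  2.64766890e-01,  1.60539723e+00,  2.82743949e-06,
        1.27369667e+00, -3.68819492e-02]), 'joint_vel': array([ 4.03193940e-04, -1.88872405e-04, -1.70860162e-04, -8.40288904e-05,
        8.85862881e-05, -1.92767032e-03]), 'joint_torque': array([ 1.59722447e-03, -5.15083909e+01, -3.67325377e+01,  2.47927699e-05,
        1.25134288e-02, -1.13313231e-06]), 'tool_pos': array([0.15811902, 0.65536854, 0.19254032]), 'tcp_rot': array([-0.37106334, -3.11924402,  0.00351886]), 'wrist_force': array([0.44447269, 0.77916608, 0.04781459]), 'torque': array([ 0.02900219, -0.00460338, -0.05751133]), 'width': 0.9998391491111991}
scene {'fx': 455.4576059183906, 'fy': 455.4576059183906, 'cx': 255.23519933036877, 'cy': 192.38556204824093, 'position': array([ 1.02669989, -0.31121842,  0.90808727]), 'attitude': array([-2.29349318, -1.16120106,  0.37272561])}
top {'fx': 358.70167054056253, 'fy': 358.70167054056253, 'cx': 261.5616867321732, 'cy': 184.21446801809125, 'position': array([ 0.40260513, -0.0017843 ,  0.82566566]), 'attitude': array([-2.15000187,  2.07947524, -0.21596127])}
wrist {'fx': 270.7927799236933, 'fy': 270.7927799236933, 'cx': 254.67229512207828, 'cy': 198.56591199663052, 'position': array([0.07760373, 0.67536356, 0.37205894]), 'attitude': array([2.25644314, 1.77675166, 0.28778829])}
```

View pics/scene0.png

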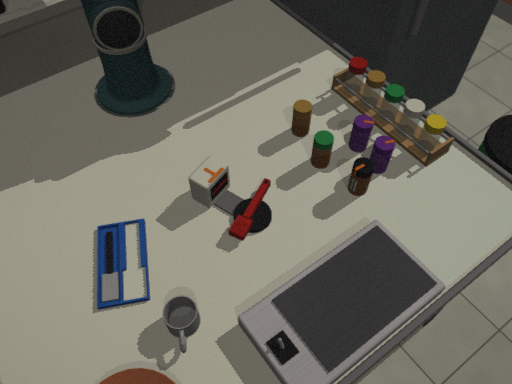

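View pics/top0.png

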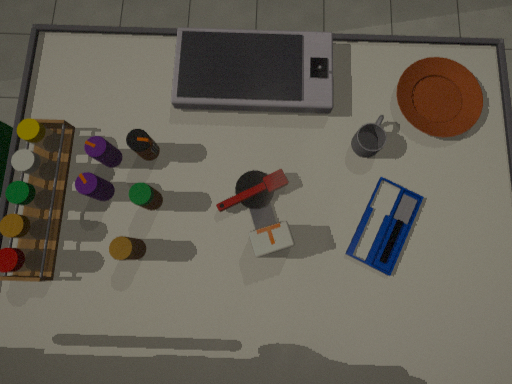

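View pics/wrist0.png

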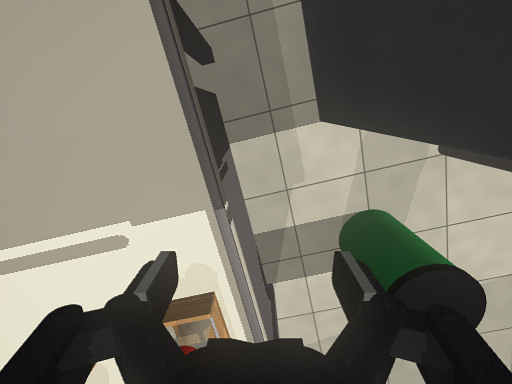

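The candidates for the jar in the top view are black lid + orange line at (140,140), purple at (98,147) and (88,185), green lid at (141,195), and brass lid at (122,248). The black-lidded amber one fits the description. I'll enlarge it to confirm.

```bash
cat > h.py <<'E'
import numpy as np, cv2
from scipy.spatial.transform import Rotation as R
from workcell import bot
def ray(ci,uv):
    d=np.array([(uv[0]-ci['cx'])/ci['fx'],(uv[1]-ci['cy'])/ci['fy'],1.])
    return R.from_rotvec(ci['attitude']).apply(d)
def onz(ci,uv,z):
    d=ray(ci,uv);p=np.array(ci['position']);return p+d*(z-p[2])/d[2]
def proj(ci,P):
    c=R.from_rotvec(ci['attitude']).inv().apply(np.asarray(P)-ci['position'])
    return np.array([ci['fx']*c[0]/c[2]+ci['cx'],ci['fy']*c[1]/c[2]+ci['cy']])
def crop(im,x0,y0,x1,y1,s,name):
    cv2.imwrite('pics/'+name,cv2.resize(im[y0:y1,x0:x1],None,fx=s,fy=s,interpolation=cv2.INTER_CUBIC))
E
python3 - <<'E'
from h import *
t=cv2.imread('pics/top0.png');s=cv2.imread('pics/scene0.png')
a=cv2.resize(t[120:170,70:170],None,fx=4,fy=4,interpolation=2)
b=cv2.resize(s[100:200,340:400],None,fx=4,fy=4,interpolation=2)
o=np.zeros((400,640,3),np.uint8);o[:200,:400]=a;o[:400,400:]=b
cv2.imwrite('pics/jarcrop.png',o)
crop(t,200,150,340,270,5,'plate.png');crop(t,330,160,440,290,4,'tray.png')
for n in['top','scene']:
    ci=bot.camera_info(n);m=R.from_rotvec(ci['attitude']).as_matrix();print(m)
    print(proj(ci,[0,0,0]))
E
```

```text
[[ 0.0329218  -0.97896661  0.2013468 ]
 [-0.99944944 -0.03307682  0.00259541]
 [ 0.00411909 -0.20132139 -0.97951658]]
[252.47266903 460.40356049]
[[ 0.59096764  0.65815396 -0.4664661 ]
 [ 0.80668668 -0.48481272  0.33795449]
 [-0.00372261 -0.57601215 -0.81743266]]
[134.25922244  88.1562726 ]
```

View pics/jarcrop.png

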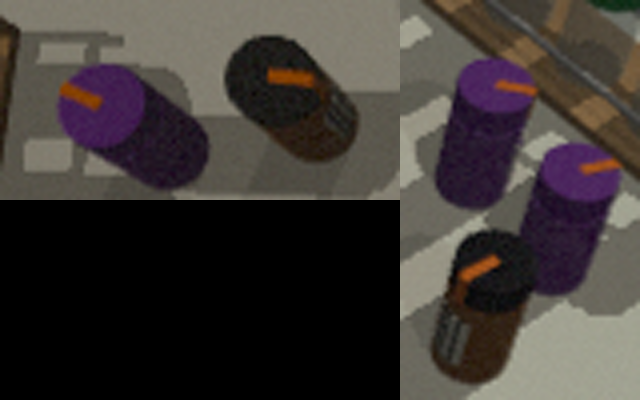

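View pics/plate.png

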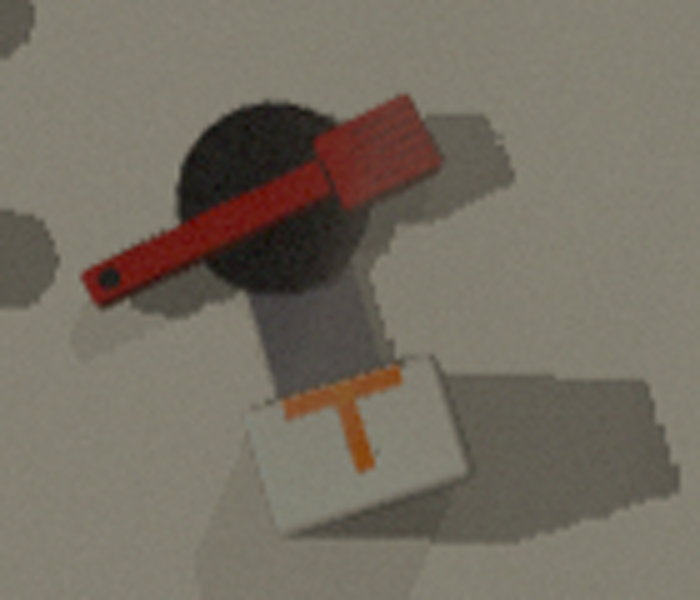

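View pics/tray.png

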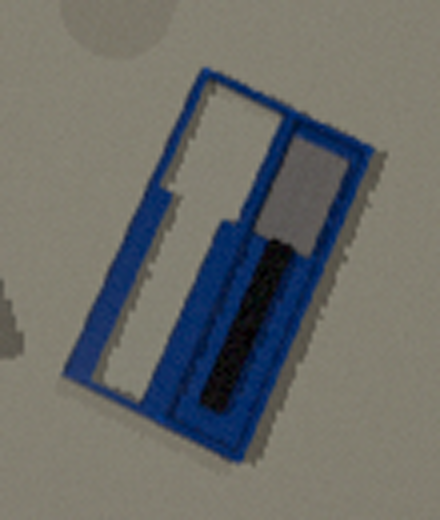

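The crop confirms it: the black-lidded amber jar, top (140,140), has a striped side code and an orange line; the two others with orange lines are purple. Plate crop: the brush's handle runs left and its head right, and the T block is below. Tray crop: the empty compartment is on the left, with its wide end up.

```bash
cat > m.py <<'E'
from h import *
def comp(mask,seed=None):
    n,l,st,c=cv2.connectedComponentsWithStats(mask.astype(np.uint8))
    if seed is None: k=1+np.argmax(st[1:,4])
    else: k=1+np.argmin([np.hypot(*(c[i]-seed))+(1e4 if st[i,4]<15 else 0) for i in range(1,n)])
    return (l==k)
def contour(m,ci,z):
    cs,_=cv2.findContours(m.astype(np.uint8),cv2.RETR_EXTERNAL,cv2.CHAIN_APPROX_NONE)
    c=max(cs,key=cv2.contourArea)[:,0,:]
    return np.array([onz(ci,p,z)[:2] for p in c])
def masks(im):
    b,g,r=[im[:,:,i].astype(int) for i in range(3)]
    return dict(red=(r>2*g)&(r>2*b)&(r>60),blue=(b>1.6*r)&(b>1.3*g)&(b>60),black=(r<48)&(g<48)&(b<48),orange=(r>110)&(g>0.3*r)&(g<0.65*r)&(b<0.45*r))
E
python3 - <<'E'
from m import *
seeds=dict(top=dict(brush=(255,190),T=(270,233),line=(142,140)),scene=dict(brush=(252,208),T=(214,175),line=(360,168)))
for n in['top','scene']:
    ci=bot.camera_info(n);im=cv2.imread(f'pics/{n}0.png');M=masks(im)
    print(n)
    m=comp(M['red'],seeds[n]['brush'])
    P=contour(m,ci,0.032);r=cv2.minAreaRect((P*1000).astype(np.float32));print('brush',m.sum(),np.round(r,1) if 0 else r)
    c=P.mean(0);u,s,v=np.linalg.svd(P-c);e=(P-c)@v[0];print(' axis',v[0],'ends',P[e.argmin()],P[e.argmax()])
    m=comp(M['blue']);P=contour(m,ci,0.011);print('tray',m.sum(),cv2.minAreaRect((P*1000).astype(np.float32)),'\n',cv2.boxPoints(cv2.minAreaRect((P*1000).astype(np.float32))))
    m=comp(M['orange'],seeds[n]['T']);P=contour(m,ci,0.085);print('T',m.sum(),cv2.minAreaRect((P*1000).astype(np.float32)),P.mean(0))
    m=comp(M['orange'],seeds[n]['line']);P=contour(m,ci,0.092);print('line',m.sum(),cv2.minAreaRect((P*1000).astype(np.float32)),P.mean(0), cv2.boxPoints(cv2.minAreaRect((P*1000).astype(np.float32))))
    ys,xs=np.nonzero(m);print(xs.min(),xs.max(),ys.min(),ys.max())
E
```

```text
top
brush 529 ((542.6446533203125, 27.37207794189453), (34.608009338378906, 152.22073364257812), 32.948829650878906)
 axis [-0.5020533   0.86483668] ends [ 0.59513671 -0.02930443] [0.50401366 0.09303249]
tray 2051 ((486.66094970703125, -282.48455810546875), (107.9843521118164, 198.52220153808594), 64.85641479492188) 
 [[ 373.8646  -289.18588]
 [ 553.57605 -373.5356 ]
 [ 599.4573  -275.78323]
 [ 419.74585 -191.4335 ]]
T 107 ((457.7867736816406, -14.489936828613281), (40.558815002441406, 41.319210052490234), 73.97332763671875) [ 0.4574068  -0.01821334]
line 29 ((643.5283203125, 259.2041320800781), (4.486983776092529, 21.66949462890625), 1.9663783311843872) [0.64352814 0.25919925] [[640.91437 269.9555 ]
 [641.6579  248.29878]
 [646.1423  248.45276]
 [645.39874 270.1095 ]]
137 147 138 140
scene
brush 698 ((550.5596313476562, 20.535438537597656), (40.60833740234375, 170.77685546875), 31.983652114868164)
 axis [ 0.47387668 -0.88059122] ends [0.51178963 0.09699487] [ 0.60976538 -0.04316243]
tray 1843 ((489.1315002441406, -282.55438232421875), (106.30642700195312, 200.91612243652344), 64.96235656738281) 
 [[ 375.61832 -288.19757]
 [ 557.65436 -373.22803]
 [ 602.64465 -276.9112 ]
 [ 420.60864 -191.88074]]
T 84 ((460.3181457519531, -20.304052352905273), (41.32457733154297, 40.008636474609375), 53.605934143066406) [ 0.45674918 -0.0169681 ]
line 26 ((643.7899169921875, 260.3753662109375), (23.058704376220703, 5.7975873947143555), 84.16825866699219) [0.64378367 0.26036436] [[639.7347  249.20021]
 [645.50226 248.61116]
 [647.84515 271.55054]
 [642.0776  272.1396 ]]
355 364 164 169
```

Run:
```python
from m import *
for n,seed in [('top',(255,190)),('scene',(252,208))]:
    ci=bot.camera_info(n);im=cv2.imread(f'pics/{n}0.png')
    b,g,r=[im[:,:,i].astype(int) for i in range(3)]
    m=comp((r>1.5*g)&(r>1.5*b)&(r>60),seed)
    P=contour(m,ci,0.032);rr=cv2.minAreaRect((P*1000).astype(np.float32));print('brush',m.sum(),rr)
    # midline of handle and head: along initial axis
    ax=np.array([np.cos(np.radians(-58)),np.sin(np.radians(-58))]);pr=np.array([-ax[1],ax[0]])
    ys,xs=np.nonzero(m);Q=np.array([onz(ci,(x,y),0.032)[:2] for x,y in zip(xs,ys)])
    e=Q@ax;f=Q@pr;e0,e1=e.min(),e.max();print('len',e1-e0)
    bins=np.arange(e0,e1,.012)
    L=[]
    for a in bins:
        k=(e>=a)&(e<a+.012);
        if k.sum()>4: L.append((e[k].mean(),(f[k].min()+f[k].max())/2,np.ptp(f[k]),f[k].mean()))
    L=np.array(L);print(np.round(L*1000,1))
    k=L[:,2]<.03;print('slope handle',np.polyfit(L[k,0],L[k,3],1)[0],'all',np.polyfit(L[:,0],L[:,3],1)[0]);print('center',ax*(e0+e1)/2+pr*np.median(L[:,3]))
    # plate
    M=masks(im)
    mm=comp((r<60)&(g<60)&(b<60),(252,180) if n=='top' else (262,212))
    P=contour(mm,ci,0.012);print('plate px',mm.sum(),np.ptp(P,0),'bbox',P.min(0),P.max(0));print(cv2.minEnclosingCircle((P*1000).astype(np.float32)))
    # white block top via T bar
    k=comp(M['orange'],(270,233) if n=='top' else (214,175));ys,xs=np.nonzero(k)
    Q=np.array([onz(ci,(x,y),0.085)[:2] for x,y in zip(xs,ys)])*1000
    print(sorted([tuple(q) for q in np.round(Q).astype(int)])[::6])
    im2=cv2.resize(im,None,fx=1,fy=1)
s=cv2.imread('pics/scene0.png');crop(s,180,150,290,250,6,'scplate.png')
```

```text
brush 750 ((548.61572265625, 23.17035675048828), (36.97401428222656, 167.66380310058594), 28.815595626831055)
len 0.16829501293863208
[[192.6 482.5  18.3 482.7]
 [206.  482.   16.6 482.1]
 [217.4 480.8  17.4 480.9]
 [229.4 480.7  16.6 480.6]
 [241.4 480.4  17.8 480.4]
 [253.4 479.3  18.9 479.6]
 [265.2 478.7  18.7 478.6]
 [277.3 477.6  17.6 477.5]
 [289.3 476.9  17.9 476.7]
 [302.  472.4  28.7 475. ]
 [313.3 475.2  37.  474.9]
 [325.3 474.   36.4 474.3]
 [337.4 472.9  35.3 472.9]
 [349.  472.4  35.4 472.9]]
slope handle -0.06565935490561027 all -0.06671681479447739
center [0.54927002 0.02308682]
plate px 398 [0.05389797 0.06644821] bbox [ 0.5472223  -0.00690784] [0.60112027 0.05954037]
((570.81591796875, 25.853160858154297), 40.31256103515625)
[(np.int64(433), np.int64(-27)), (np.int64(437), np.int64(-27)), (np.int64(441), np.int64(-27)), (np.int64(443), np.int64(-21)), (np.int64(447), np.int64(-21)), (np.int64(451), np.int64(-21)), (np.int64(455), np.int64(-20)), (np.int64(457), np.int64(-16)), (np.int64(457), np.int64(6)), (np.int64(459), np.int64(-6)), (np.int64(459), np.int64(6))
[... 747 characters left out ...]
8.4  33.7 482. ]]
slope handle -0.06505452211480584 all -0.0568140645993166
center [0.55382843 0.02318448]
plate px 449 [0.06388931 0.07736517] bbox [ 0.5436611  -0.01708556] [0.60755041 0.06027961]
((570.34814453125, 20.156814575195312), 45.01128005981445)
[(np.int64(433), np.int64(-23)), (np.int64(438), np.int64(-21)), (np.int64(444), np.int64(-19)), (np.int64(450), np.int64(-20)), (np.int64(454), np.int64(4)), (np.int64(456), np.int64(3)), (np.int64(458), np.int64(-4)), (np.int64(460), np.int64(-16)), (np.int64(461), np.int64(-6)), (np.int64(463), np.int64(-13)), (np.int64(465), np.int64(-19)), (np.int64(467), np.int64(-31)), (np.int64(469), np.int64(-38)), (np.int64(470), np.int64(-23))]
```

View pics/scplate.png

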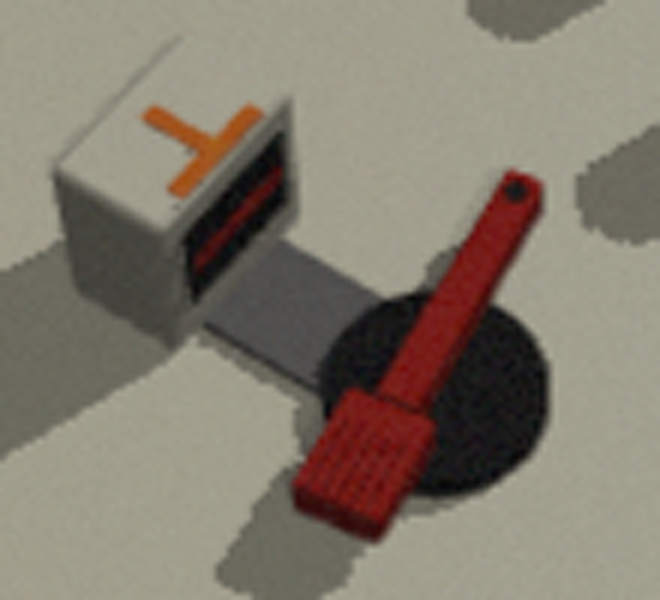

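```bash
cat > plan.py <<'E'
from h import *
import sys
# usage: plan x y z yawy(deg of tool y in world, mod 180)|- n
def plan(target,yaw,n):
    s=bot.read_state();p=s['tool_pos'];Rm=R.from_rotvec(s['tcp_rot'])
    y=Rm.as_matrix()[:,1];cur=np.degrees(np.arctan2(y[1],y[0]))
    print('t',round(s['time'],2),'pos',np.round(p,4),'yaw_y',round(cur,1),'tilt',round(np.degrees(np.arccos(-Rm.as_matrix()[2,2])),2),'w',round(s['width'],3),'F',np.round(s['wrist_force'],1),'q6',round(s['q'][5],2))
    tw=0 if yaw is None else -((yaw-cur+90)%180-90)
    step=(np.array(target)-p)/n
    for i in range(n):
        d=Rm.inv().apply(step*1000);print([list(np.round(d,1)),round(tw/n,2)],end=', ')
        Rm=Rm*R.from_euler('z',tw/n,degrees=True)
    print()
if __name__=='__main__':
    a=sys.argv;plan([float(v) for v in a[1:4]],None if a[4]=='-' else float(a[4]),int(a[5]))
E
python3 plan.py 0.554 0.0166 0.16 28.6 24
```

```text
t 0.15 pos [0.1582 0.6556 0.1928] yaw_y 76.4 tilt 0.1 w 0.997 F [-0.2  0.2  0.1] q6 -0.04
[[np.float64(-22.3), np.float64(-22.0), np.float64(1.4)], np.float64(1.99)], [[np.float64(-23.0), np.float64(-21.2), np.float64(1.4)], np.float64(1.99)], [[np.float64(-23.8), np.float64(-20.4), np.float64(1.4)], np.float64(1.99)], [[np.float64(-24.4), np.float64(-19.6), np.float64(1.4)], np.float64(1.99)], [[np.float64(-25.1), np.float64(-18.7), np.float64(1.4)], np.float64(1.99)], [[np.float64(-25.7), np.float64(-17.8), np.float64(1.4)], np.float64(1.99)], [[np.float64(-26.4), np.float64(-16.9), np.float64(1.4)], np.float64(1.99)], [[np.float64(-26.9), np.float64(-16.0), np.float64(1.4)], np.float64(1.99)], [[np.float64(-27.5), np.float64(-15.0), np.float64(1.4)], np.float64(1.99)], [[np.float64(-28.0), np.float64(-14.1), np.float64(1.4)], np.float64(1.99)], [[np.float64(-28.4), np.float64(-13.1), np.float64(1.4)], np.float64(1.99)], [[np.float64(-28.9), np.float64(-12.1), np.float64(1.4)], np.float64(1.99)], [[np.float64(-29.3), np.float64(-11.1), np.float64(1.4)], np.float64(1.99)], [[np.float64(-29.7), np.float64(-10.1), np.float64(1.4)], np.float64(1.99)], [[np.float64(-30.0), np.float64(-9.0), np.float64(1.4)], np.float64(1.99)], [[np.float64(-30.3), np.float64(-8.0), np.float64(1.4)], np.float64(1.99)], [[np.float64(-30.5), np.float64(-6.9), np.float64(1.4)], np.float64(1.99)], [[np.float64(-30.8), np.float64(-5.9), np.float64(1.4)], np.float64(1.99)], [[np.float64(-30.9), np.float64(-4.8), np.float64(1.4)], np.float64(1.99)], [[np.float64(-31.1), np.float64(-3.7), np.float64(1.4)], np.float64(1.99)], [[np.float64(-31.2), np.float64(-2.6), np.float64(1.4)], np.float64(1.99)], [[np.float64(-31.3), np.float64(-1.5), np.float64(1.4)], np.float64(1.99)], [[np.float64(-31.3), np.float64(-0.4), np.float64(1.4)], np.float64(1.99)], [[np.float64(-31.3), np.float64(0.6), np.float64(1.4)], np.float64(1.99)],
```

Request:
drive_tool([
  [[-22,-22,0],2],
  [[-23,-21,0],2],
  [[-24,-20,0],2],
  [[-24,-20,0],2],
  [[-25,-19,0],2],
  [[-26,-18,0],2],
  [[-26,-17,0],2],
  [[-27,-16,0],2],
], jaw=1)

```text
time: 0.82
tool_pos: [0.2897, 0.4414, 0.1935]
tcp_rot: [-0.804, -3.037, 0.001]
wrist_force: [0.9, -0.0, -0.4]
width: 1.003
```

Request:
drive_tool([
  [[-28,-15,0],2],
  [[-28,-14,0],2],
  [[-28,-13,0],2],
  [[-29,-12,0],2],
  [[-29,-11,0],2],
  [[-30,-10,0],2],
  [[-30,-9,0],2],
  [[-30,-8,0],2],
])

```text
time: 1.48
tool_pos: [0.4217, 0.2288, 0.1937]
tcp_rot: [-1.219, -2.895, 0.0]
wrist_force: [0.6, 0.8, 0.2]
width: 0.996
```

Request:
drive_tool([
  [[-30,-7,2],2],
  [[-31,-6,4],2],
  [[-31,-5,4],2],
  [[-31,-4,4],2],
  [[-31,-3,4],2],
  [[-31,-2,4],2],
  [[-31,0,4],2],
  [[-31,0,4],2],
])

```text
time: 2.15
tool_pos: [0.5509, 0.0157, 0.1634]
tcp_rot: [-1.61, -2.697, 0.0]
wrist_force: [-0.3, 0.5, 0.4]
width: 1.003
```

```bash
python3 plan.py 0.554 0.0166 0.08 28.6 4
python3 - <<'E'
from h import *
im=bot.read_camera('wrist');cv2.imwrite('pics/w1.png',im[:,:,::-1])
im=bot.read_camera('top');cv2.imwrite('pics/t1.png',im[:,:,::-1])
E
```

```text
t 2.15 pos [0.5509 0.0157 0.1634] yaw_y 28.3 tilt 0.02 w 1.003 F [-0.3  0.5  0.4] q6 -0.51
[[np.float64(-0.2), np.float64(0.8), np.float64(20.9)], np.float64(-0.07)], [[np.float64(-0.2), np.float64(0.8), np.float64(20.9)], np.float64(-0.07)], [[np.float64(-0.2), np.float64(0.8), np.float64(20.9)], np.float64(-0.07)], [[np.float64(-0.2), np.float64(0.8), np.float64(20.9)], np.float64(-0.07)],
```

View pics/w1.png

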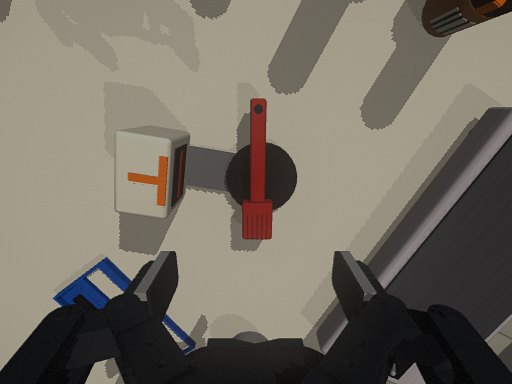

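Run:
```python
from m import *
im=cv2.imread('pics/w1.png');ci=bot.camera_info('wrist')
b,g,r=[im[:,:,i].astype(int) for i in range(3)]
m=comp((r>1.8*g)&(r>1.8*b)&(r>60),(258,170));P=contour(m,ci,0.032)
print(cv2.minAreaRect((P*1000).astype(np.float32)))
m=comp((r<60)&(g<60)&(b<60),(280,175));P=contour(m,ci,0.012);
# circle fit on outer (right) half
rr,(c)=0,None
k=comp((r<60)&(g<60)&(b<60)|(r>1.8*g)&(r>1.8*b)&(r>60),(258,170))
cs,_=cv2.findContours(m.astype(np.uint8),cv2.RETR_EXTERNAL,cv2.CHAIN_APPROX_NONE)
px=max(cs,key=cv2.contourArea)[:,0,:];sel=px[:,0]>272
Q=P[sel];A=np.c_[2*Q,np.ones(len(Q))];x=np.linalg.lstsq(A,(Q**2).sum(1),rcond=None)[0];print('plate',x[:2],np.sqrt(x[2]+x[0]**2+x[1]**2))
```

```text
((550.1874389648438, 21.634475708007812), (36.73208236694336, 167.2804718017578), 27.34025001525879)
plate [0.55979016 0.01678798] 0.0422558323539849
```

Request:
drive_tool([
  [[0,2.5,24],0.3],
  [[0,0,30],0],
  [[0,0,30],0],
  [[0,0,30],0],
  [[0,0,20],0],
  [[0,0,6],0],
  [[0,0,0],0],
], jaw=0.5)

```text
time: 2.83
tool_pos: [0.5501, 0.0189, 0.0216]
tcp_rot: [-1.612, -2.691, 0.004]
wrist_force: [-0.0, 0.8, 0.3]
width: 0.499
```

```bash
python3 plan.py 0.5538 0.0157 0.0205 28 1
python3 - <<'E'
from h import *
im=bot.read_camera('wrist');cv2.imwrite('pics/w2.png',im[:,:,::-1])
E
```

```text
t 2.83 pos [0.5501 0.0189 0.0216] yaw_y 28.2 tilt 0.3 w 0.499 F [-0.   0.8  0.3] q6 -0.5
[[np.float64(-4.6), np.float64(1.8), np.float64(1.1)], np.float64(0.17)],
```

View pics/w2.png

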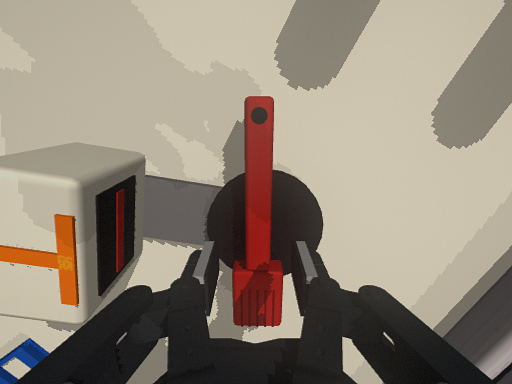

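Run:
```python
from h import *
ci=bot.camera_info('wrist');s=bot.read_state();p=s['tool_pos']
print(proj(ci,p), proj(ci,p+[0,0,.0105]))
print('head boundary',onz(ci,(258,262),.032),'tail',onz(ci,(259,97),.032),'head end',onz(ci,(258,305),.032))
```

```text
[255.77394081 227.97320035] [255.80906885 234.38538285]
head boundary [ 0.56427231 -0.00073915  0.032     ] tail [0.51171694 0.09782257 0.032     ] head end [ 0.58219893 -0.03393385  0.032     ]
```

Request:
drive_tool([
  [[-4,1.5,1],0],
  [[0,0,0],0],
  [[0,0,0],0],
])

```text
time: 3.13
tool_pos: [0.5579, 0.0154, 0.0249]
tcp_rot: [1.614, 2.692, 0.003]
wrist_force: [-0.5, 0.6, -0.0]
width: 0.502
```

Request:
drive_tool([
  [[0,0,0],0],
  [[0,0,0],0],
  [[0,0,0],0],
  [[0,0,0],0],
  [[0,0,0],0],
  [[0,0,0],0],
], jaw=0, force=40)

```text
time: 3.63
tool_pos: [0.5558, 0.0155, 0.0228]
tcp_rot: [-1.615, -2.695, 0.0]
wrist_force: [0.3, -0.1, 0.3]
width: 0.003
```

Run:
```python
from h import *
o=[]
im=bot.read_camera('wrist')[:,:,::-1];cv2.imwrite('pics/w3.png',im)
im=bot.read_camera('scene')[:,:,::-1];crop(im,150,100,320,270,4,'s3.png')
print(bot.read_state()['width'])
```

```text
-0.0029681048108407405
```

View pics/w3.png

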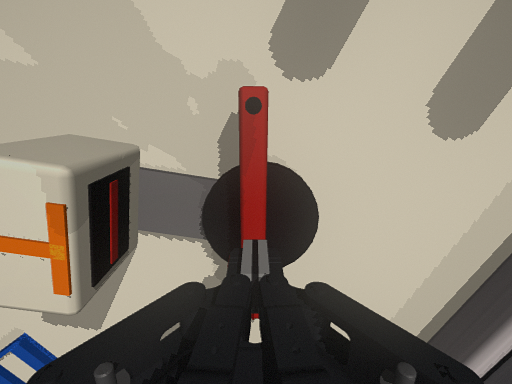

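View pics/s3.png

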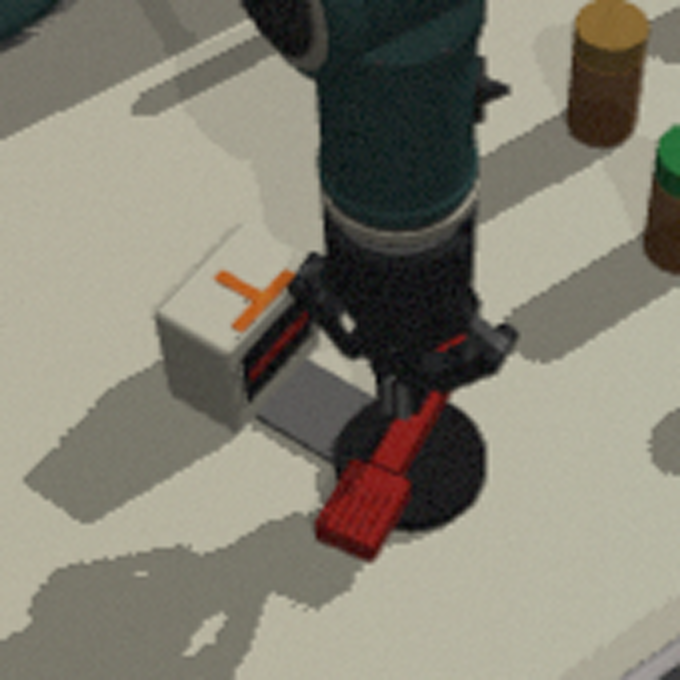

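Run:
```python
from h import *
ci=bot.camera_info('wrist');s=bot.read_state();p=s['tool_pos'];Rt=R.from_rotvec(s['tcp_rot'])
print(p,s['q'])
print('cam in tool',Rt.inv().apply(ci['position']-p), (Rt.inv()*R.from_rotvec(ci['attitude'])).as_matrix().round(3))
for d in (0,-.01,-.02,-.03):
  for x in(-.011,0,.011): print(d,x,proj(ci,p+Rt.apply([x,0,d])).round(1))
# 2-view height check of brush tail dot & plate-block corners
im=bot.read_camera('wrist')[:,:,::-1];crop(im,180,180,340,330,5,'w3c.png')
```

```text
[0.55581663 0.01548541 0.02282963] [-1.69220869e-02  2.09242094e-01  2.01362723e+00 -3.81514187e-05
  9.18875721e-01 -5.07915894e-01]
cam in tool [ 0.08271569 -0.00071451 -0.17936559] [[-0.    -0.948 -0.318]
 [ 1.    -0.    -0.   ]
 [ 0.    -0.318  0.948]]
0 -0.011 [255.7 241.6]
0 0 [255.7 228. ]
0 0.011 [255.7 213.9]
-0.01 -0.011 [255.8 248.3]
-0.01 0 [255.8 234.1]
-0.01 0.011 [255.8 219.4]
-0.02 -0.011 [255.8 255.6]
-0.02 0 [255.8 240.9]
-0.02 0.011 [255.9 225.5]
-0.03 -0.011 [255.9 263.8]
-0.03 0 [255.9 248.4]
-0.03 0.011 [255.9 232.3]
```

View pics/w3c.png

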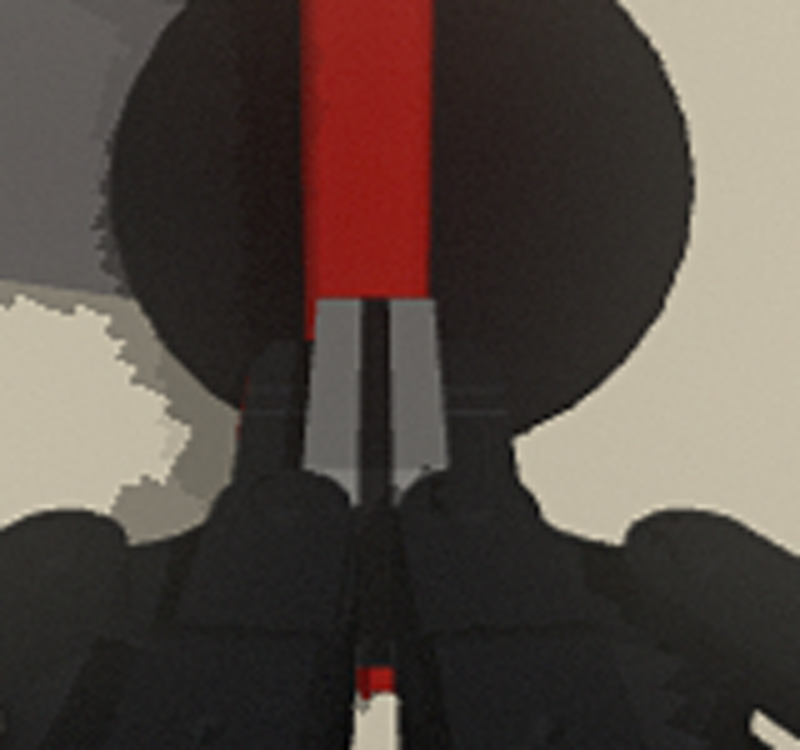

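Run:
```python
from h import *
cw=bot.camera_info('wrist');cs=bot.camera_info('scene');ct=bot.camera_info('top')
def tri(c1,u1,c2,u2):
    d1,d2=ray(c1,u1),ray(c2,u2);A=np.c_[d1,-d2];x=np.linalg.lstsq(A,c2['position']-c1['position'],rcond=None)[0]
    a=c1['position']+d1*x[0];b=c2['position']+d2*x[1];return ((a+b)/2).round(4),round(float(np.linalg.norm(a-b)),4)
print('tip',tri(cw,(255,240),cs,(250,203)))
print('TCP in scene',proj(cs,bot.read_state()['tool_pos']), 'tcp+35', proj(cs,bot.read_state()['tool_pos']+[0,0,.035]))
im=bot.read_camera('scene')[:,:,::-1];crop(im,215,160,285,220,10,'s4.png')
im=bot.read_camera('top')[:,:,::-1];crop(im,190,120,350,240,5,'t4.png')
```

```text
tip (array([0.5533, 0.0177, 0.0482]), 0.0014)
TCP in scene [250.30001715 210.37872618] tcp+35 [250.10439025 201.92357693]
```

View pics/s4.png

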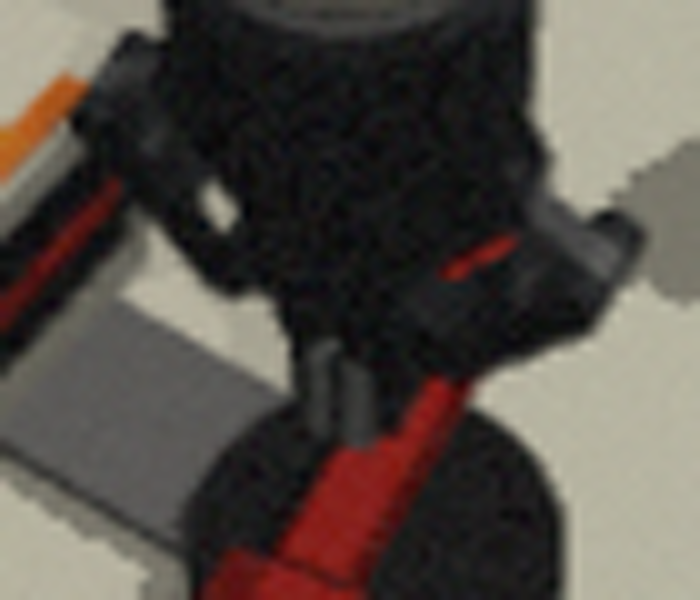

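Request:
drive_tool([
  [[0,0,0],0],
  [[0,0,0],0],
  [[0,0,0],0],
  [[0,0,0],0],
], jaw=0.5)

```text
time: 4.22
tool_pos: [0.5559, 0.0155, 0.0229]
tcp_rot: [1.615, 2.695, 0.0]
wrist_force: [-0.1, -0.4, -0.1]
width: 0.504
```

Request:
drive_tool([
  [[0,0,4],0],
  [[0,0,4],0],
  [[0,0,3],0],
  [[0,0,0],0],
  [[0,0,0],0],
])

```text
time: 4.63
tool_pos: [0.5554, 0.0155, 0.0113]
tcp_rot: [-1.614, -2.694, 0.001]
wrist_force: [0.6, -0.3, -0.6]
width: 0.502
```

```bash
python3 plan.py 0.5538 0.0157 0.0 28 1
python3 - <<'E'
from h import *
im=bot.read_camera('wrist')[:,:,::-1];cv2.imwrite('pics/w5.png',im)
im=bot.read_camera('scene')[:,:,::-1];crop(im,200,140,300,240,6,'s5.png')
E
```

```text
t 4.63 pos [0.5554 0.0155 0.0113] yaw_y 28.1 tilt 0.07 w 0.502 F [ 0.6 -0.3 -0.6] q6 -0.51
[[np.float64(0.9), np.float64(-1.3), np.float64(11.3)], np.float64(0.13)],
```

View pics/w5.png

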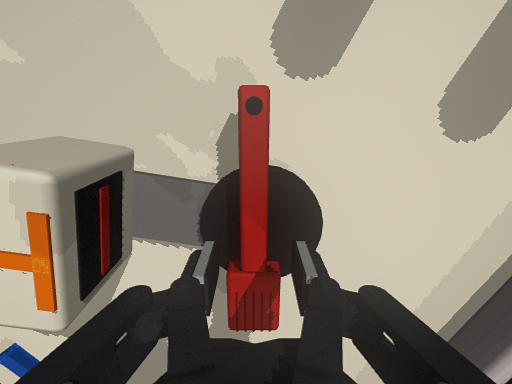

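View pics/s5.png

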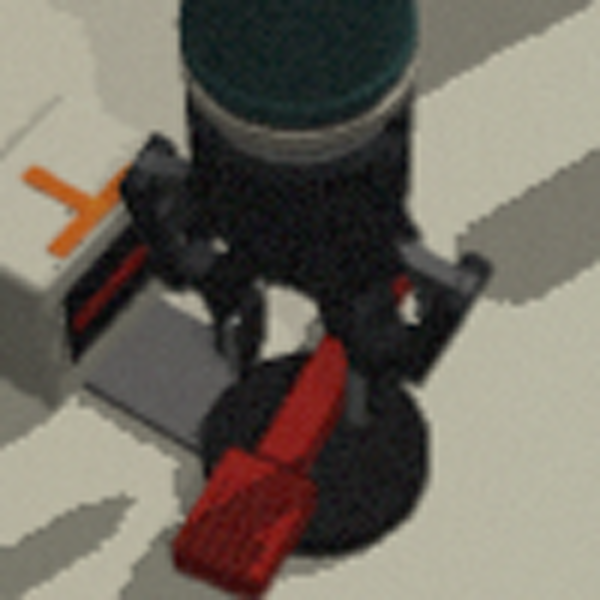

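The shut fingers passed above the handle. The wrist view's scale (tail-to-head 112 mm against the true 120 mm) and the triangulated tips both put the tool about 15 mm higher than it reports. I'll go on by relative heights.

Request:
drive_tool([
  [[1,-1,3],0],
  [[0,0,3],0],
  [[0,0,1],0],
  [[0,0,0],0],
  [[0,0,0],0],
])

```text
time: 5.15
tool_pos: [0.5544, 0.0159, 0.0047]
tcp_rot: [-1.615, -2.694, 0.0]
wrist_force: [-0.1, 0.0, -0.2]
width: 0.504
```

Request:
drive_tool([
  [[0,0,0],0],
  [[0,0,0],0],
  [[0,0,0],0],
  [[0,0,0],0],
  [[0,0,0],0],
], jaw=0, force=30)

```text
time: 5.57
tool_pos: [0.5546, 0.0159, 0.005]
tcp_rot: [1.615, 2.695, 0.0]
wrist_force: [-0.6, -0.2, -0.7]
width: 0.006
```

```bash
python3 plan.py 0.5538 0.0157 0.0 28 1
python3 - <<'E'
from h import *
im=bot.read_camera('wrist')[:,:,::-1];cv2.imwrite('pics/w6.png',im)
im=bot.read_camera('scene')[:,:,::-1];crop(im,200,140,300,240,6,'s6.png')
E
```

```text
t 5.57 pos [0.5546 0.0159 0.005 ] yaw_y 28.1 tilt 0.01 w 0.006 F [-0.6 -0.2 -0.7] q6 -0.51
[[np.float64(0.2), np.float64(-0.8), np.float64(5.0)], np.float64(0.13)],
```

View pics/w6.png

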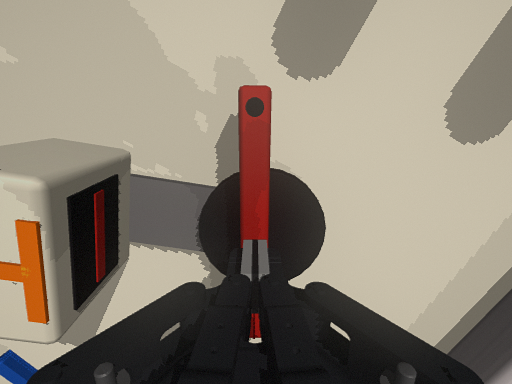

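View pics/s6.png

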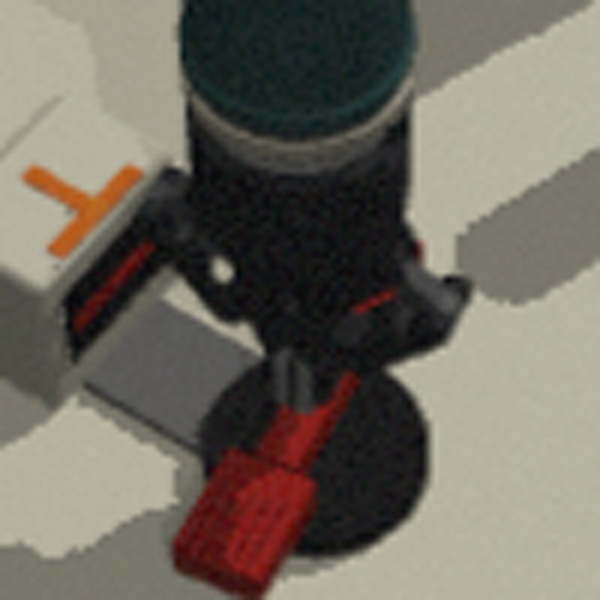

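Run:
```python
from h import *
cs=bot.camera_info('scene');cw=bot.camera_info('wrist')
Rt=R.from_rotvec(bot.read_state()['tcp_rot']);p=bot.read_state()['tool_pos']
for z in (.012,.02,.03,.032,.04,.05):print(z,proj(cs,[.5546,.0159,z]).round(1), proj(cs,np.array([.5546,.0159,z])+Rt.apply([-.011,0,0])).round(1))
im=bot.read_camera('scene')[:,:,::-1];crop(im,220,180,280,230,12,'s7.png')
im=bot.read_camera('wrist')[:,:,::-1];crop(im,190,140,320,250,6,'w7.png')
```

```text
0.012 [250.2 212.5] [248.1 216.1]
0.02 [250.1 210.6] [248.1 214.2]
0.03 [250.1 208.2] [248.  211.9]
0.032 [250.1 207.8] [248.  211.4]
0.04 [250.  205.8] [247.9 209.5]
0.05 [250.  203.4] [247.8 207.1]
```

View pics/s7.png

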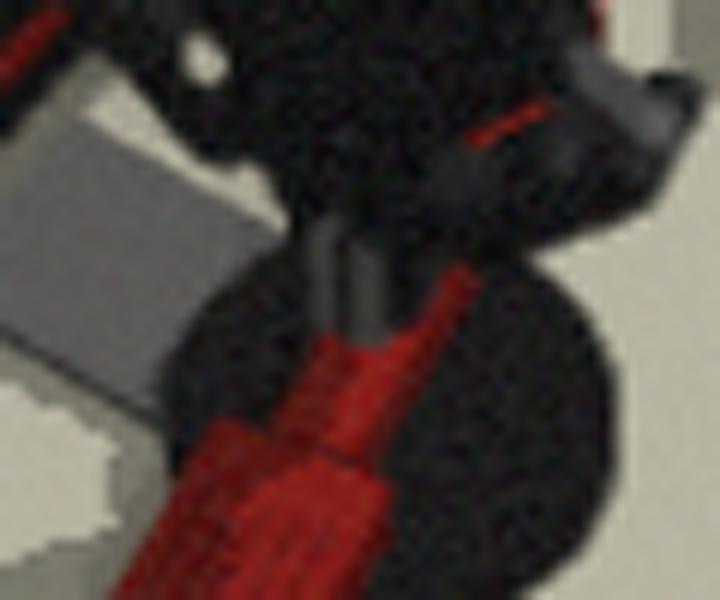

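View pics/w7.png

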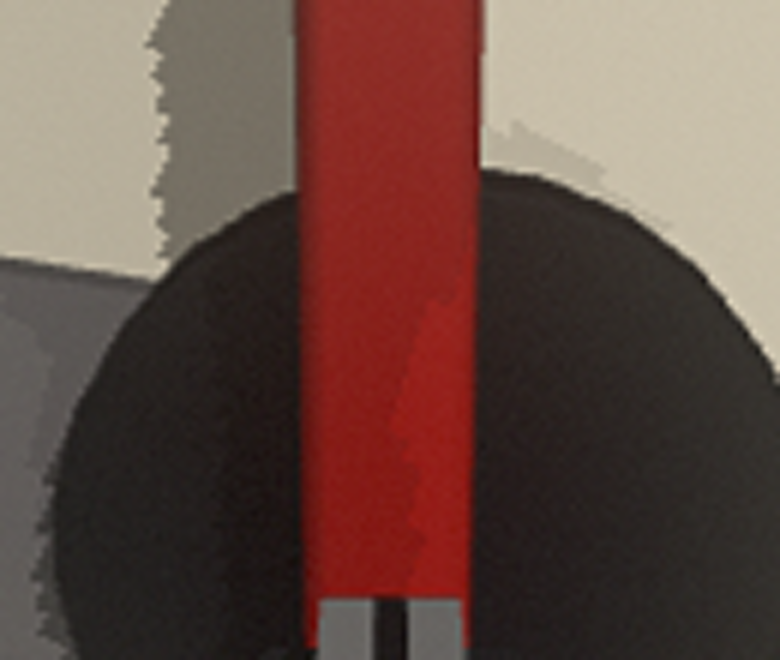

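Request:
drive_tool([
  [[0,0,0],0],
  [[0,0,0],0],
  [[0,0,0],0],
  [[0,0,0],0],
], jaw=0.5)

```text
time: 6.1
tool_pos: [0.5546, 0.0159, 0.0049]
tcp_rot: [1.615, 2.695, 0.0]
wrist_force: [-0.6, 1.0, -0.3]
width: 0.5
```

Request:
drive_tool([
  [[0,0,4],0],
  [[0,0,4],0],
  [[0,0,4],0],
  [[0,0,0],0],
  [[0,0,0],0],
])

```text
time: 6.52
tool_pos: [0.5539, 0.0159, -0.0078]
tcp_rot: [-1.614, -2.694, 0.001]
wrist_force: [-0.3, 0.1, 0.6]
width: 0.497
```

```bash
python3 plan.py 0.5538 0.0157 0.0 28 1
python3 - <<'E'
from h import *
im=bot.read_camera('wrist')[:,:,::-1];cv2.imwrite('pics/w8.png',im)
im=bot.read_camera('scene')[:,:,::-1];crop(im,210,160,280,230,9,'s8.png')
E
```

```text
t 6.52 pos [ 0.5539  0.0159 -0.0078] yaw_y 28.1 tilt 0.08 w 0.497 F [-0.3  0.1  0.6] q6 -0.51
[[np.float64(-0.2), np.float64(-0.2), np.float64(-7.8)], np.float64(0.13)],
```

View pics/w8.png

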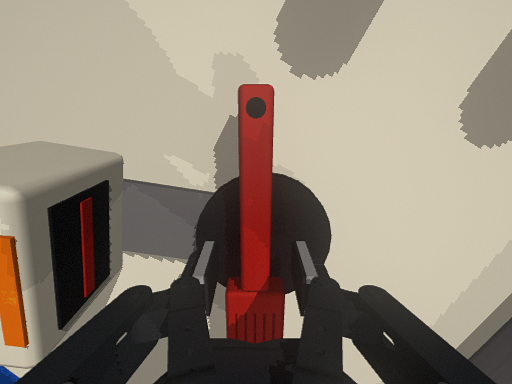

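View pics/s8.png

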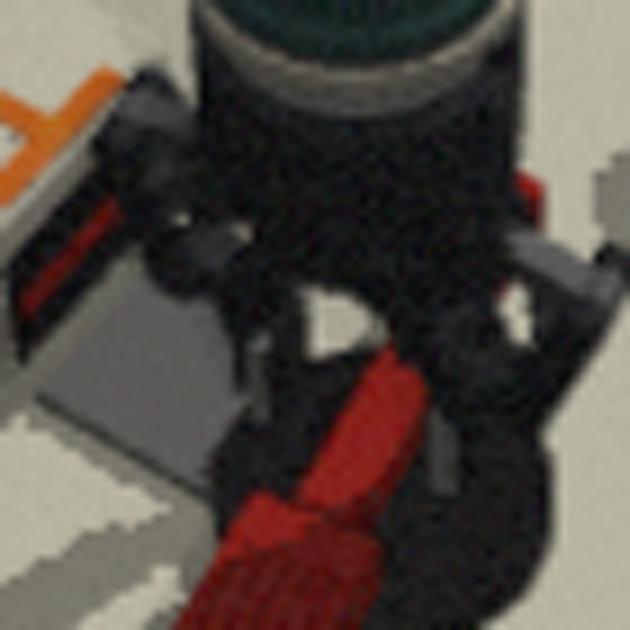

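Run:
```python
from h import *
cs=bot.camera_info('scene');s=bot.read_state()
Rt=R.from_rotvec(s['tcp_rot']);p=s['tool_pos']
for d in (-.02,-.025,-.03,-.035,-.04):print(d,(p[2]-d).round(3),[proj(cs,p+Rt.apply([x,y,d])).round(1) for x in(-.011,0) for y in (.022,-.022)])
```

```text
-0.02 0.013 [array([256.6, 219.3]), array([239.6, 212.4]), array([258.7, 215.7]), array([241.7, 208.9])]
-0.025 0.018 [array([256.6, 218.2]), array([239.5, 211.3]), array([258.7, 214.5]), array([241.7, 207.7])]
-0.03 0.023 [array([256.6, 217. ]), array([239.5, 210.1]), array([258.7, 213.4]), array([241.6, 206.5])]
-0.035 0.028 [array([256.6, 215.9]), array([239.4, 208.9]), array([258.7, 212.2]), array([241.5, 205.3])]
-0.04 0.033 [array([256.6, 214.7]), array([239.3, 207.7]), array([258.7, 211. ]), array([241.5, 204.1])]
```

Request:
drive_tool([
  [[0,0,2],0],
  [[0,0,2],0],
  [[0,0,1],0],
  [[0,0,0],0],
  [[0,0,0],0],
])

```text
time: 7.03
tool_pos: [0.5544, 0.0159, -0.0122]
tcp_rot: [-1.615, -2.695, 0.0]
wrist_force: [-0.5, -0.8, -0.1]
width: 0.499
```

Request:
drive_tool([
  [[0,0,0],0],
  [[0,0,0],0],
  [[0,0,0],0],
  [[0,0,0],0],
  [[0,0,0],0],
], jaw=0, force=30)

```text
time: 7.45
tool_pos: [0.5549, 0.0159, -0.0119]
tcp_rot: [1.615, 2.694, 0.001]
wrist_force: [-0.5, 0.4, 1.6]
width: 0.196
```

Run:
```python
from h import *
im=bot.read_camera('wrist')[:,:,::-1];crop(im,150,70,350,370,2,'w9.png')
im=bot.read_camera('scene')[:,:,::-1];crop(im,220,170,280,230,10,'s9.png')
```

```text
(no output)
```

View pics/w9.png

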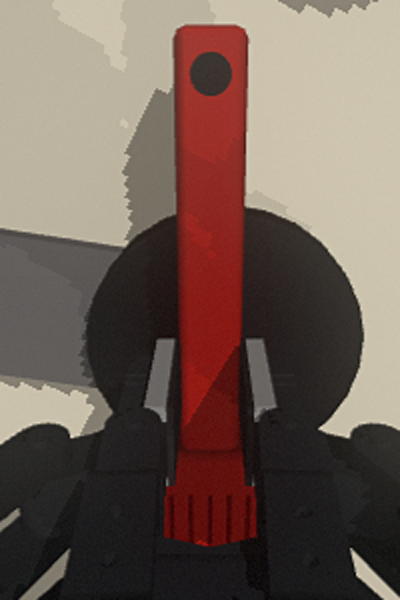

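View pics/s9.png

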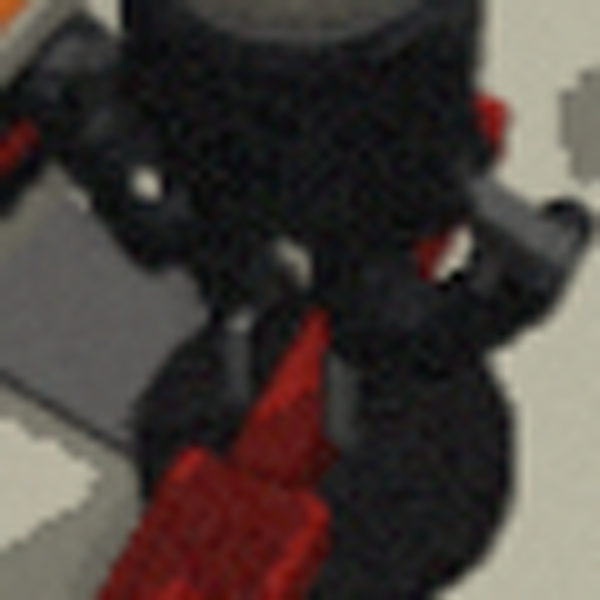

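Request:
drive_tool([
  [[0,0,-5],0],
  [[0,0,-10],0],
  [[0,0,-15],0],
  [[0,0,-20],0],
  [[0,0,-20],0],
  [[0,0,-15],0],
  [[0,0,0],0],
  [[0,0,0],0],
], force=40)

```text
time: 8.22
tool_pos: [0.5556, 0.0159, 0.0743]
tcp_rot: [1.614, 2.693, 0.002]
wrist_force: [-0.1, 0.2, -1.3]
width: 0.193
```

```bash
python3 plan.py 0.5 -0.26 0.073 65 12
python3 - <<'E'
from h import *
ci=bot.camera_info('wrist')
im=bot.read_camera('wrist')[:,:,::-1];crop(im,100,0,400,380,1.5,'w10.png')
im=bot.read_camera('scene')[:,:,::-1];crop(im,170,90,320,240,4,'s10.png')
im=bot.read_camera('top')[:,:,::-1];crop(im,180,120,330,270,4,'t10.png')
E
```

```text
t 8.22 pos [0.5556 0.0159 0.0743] yaw_y 28.1 tilt 0.17 w 0.193 F [-0.1  0.2 -1.3] q6 -0.51
[[np.float64(-18.1), np.float64(-14.9), np.float64(0.1)], np.float64(-3.07)], [[np.float64(-17.3), np.float64(-15.9), np.float64(0.1)], np.float64(-3.07)], [[np.float64(-16.4), np.float64(-16.8), np.float64(0.1)], np.float64(-3.07)], [[np.float64(-15.5), np.float64(-17.6), np.float64(0.1)], np.float64(-3.07)], [[np.float64(-14.5), np.float64(-18.4), np.float64(0.1)], np.float64(-3.07)], [[np.float64(-13.5), np.float64(-19.2), np.float64(0.1)], np.float64(-3.07)], [[np.float64(-12.4), np.float64(-19.9), np.float64(0.1)], np.float64(-3.07)], [[np.float64(-11.4), np.float64(-20.5), np.float64(0.1)], np.float64(-3.07)], [[np.float64(-10.2), np.float64(-21.1), np.float64(0.1)], np.float64(-3.07)], [[np.float64(-9.1), np.float64(-21.6), np.float64(0.1)], np.float64(-3.07)], [[np.float64(-7.9), np.float64(-22.1), np.float64(0.1)], np.float64(-3.07)], [[np.float64(-6.7), np.float64(-22.5), np.float64(0.1)], np.float64(-3.07)],
```

View pics/w10.png

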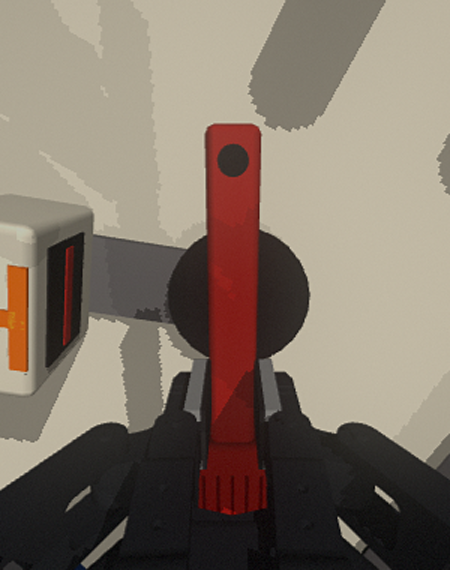

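View pics/s10.png

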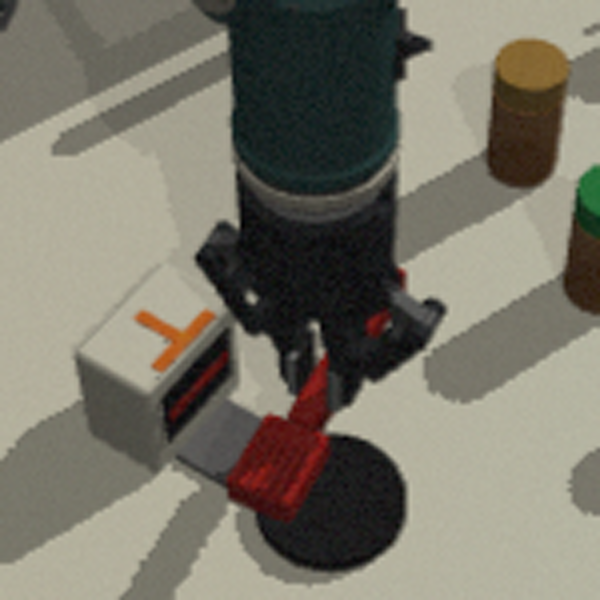

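View pics/t10.png

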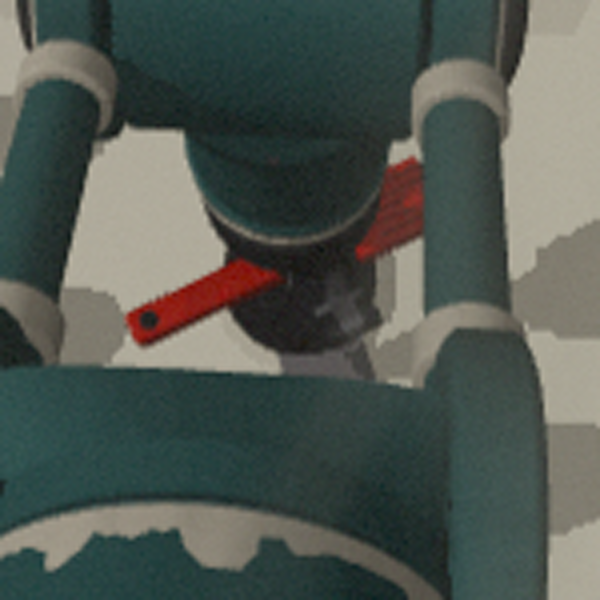

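Request:
drive_tool([
  [[-18,-15,0],-3],
  [[-17,-16,0],-3],
  [[-16,-17,0],-3],
  [[-15,-18,0],-3],
  [[-14,-18,0],-3],
  [[-13,-19,0],-3],
  [[-12,-20,0],-3],
  [[-11,-20,0],-3],
])

```text
time: 9.03
tool_pos: [0.5131, -0.1659, 0.0712]
tcp_rot: [-1.014, -2.97, -0.0]
wrist_force: [-0.0, -0.2, -1.2]
width: 0.191
```

Request:
drive_tool([
  [[-10,-21,0],-3],
  [[-9,-22,0],-3],
  [[-8,-22,0],-3],
  [[-7,-22,0],-3.5],
  [[0,0,0],0],
  [[0,0,0],0],
])

```text
time: 9.53
tool_pos: [0.4941, -0.2572, 0.0714]
tcp_rot: [-0.694, -3.061, -0.002]
wrist_force: [0.1, -0.4, -1.1]
width: 0.197
```

```bash
python3 plan.py 0.5067 -0.2631 0.04 64.9 2
python3 - <<'E'
from m import *
ci=bot.camera_info('wrist')
im=bot.read_camera('wrist')[:,:,::-1];cv2.imwrite('pics/w11.png',im)
E
```

```text
t 9.53 pos [ 0.4941 -0.2572  0.0714] yaw_y 64.5 tilt 0.16 w 0.197 F [ 0.1 -0.4 -1.1] q6 -1.65
[[np.float64(-7.0), np.float64(0.1), np.float64(15.7)], np.float64(-0.22)], [[np.float64(-7.0), np.float64(0.0), np.float64(15.7)], np.float64(-0.22)],
```

View pics/w11.png

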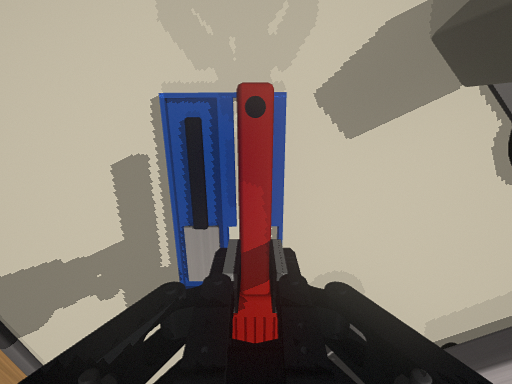

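Run:
```python
from m import *
ci=bot.camera_info('wrist')
a=onz(ci,(160,94),.011);b=onz(ci,(286,93),.011);c=onz(ci,(282,232),.011)
print(a,b,c,np.linalg.norm(a-b))
th=np.radians(-25.1);X=np.array([np.cos(th),np.sin(th)]);Y=np.array([-X[1],X[0]])
C=np.array([.488,-.2825]);print(C-.099*X-.053*Y,C-.099*X+.053*Y)
d=(b-a)[:2];print(np.degrees(np.arctan2(d[1],d[0]))-90)
mid=((a+b)/2)[:2];print('centre est',mid+.099*X)
```

```text
[ 0.37571609 -0.28674013  0.011     ] [ 0.41992427 -0.19228383  0.011     ] [ 0.53427231 -0.24604965  0.011     ] 0.10428976603658946
[ 0.37586612 -0.2884994 ] [ 0.42083126 -0.19250911]
-25.080904168153097
centre est [ 0.48747149 -0.28150772]
```

Request:
drive_tool([
  [[-7,0,5],-0.4],
  [[-7,0,12],0],
  [[0,0,15],0],
  [[0,0,15],0],
  [[0,0,12],0],
  [[0,0,6],0],
  [[0,0,0],0],
  [[0,0,0],0],
])

```text
time: 10.25
tool_pos: [0.5079, -0.2622, 0.0075]
tcp_rot: [-0.678, -3.067, -0.001]
wrist_force: [0.3, 0.2, 0.0]
width: 0.19
```

```bash
python3 plan.py 0.5067 -0.2631 -0.02 64.9 1
python3 - <<'E'
from m import *
im=bot.read_camera('wrist')[:,:,::-1];cv2.imwrite('pics/w12.png',im)
E
```

```text
t 10.25 pos [ 0.5079 -0.2622  0.0075] yaw_y 65.1 tilt 0.05 w 0.19 F [0.3 0.2 0. ] q6 -1.66
[[np.float64(0.7), np.float64(-1.4), np.float64(27.5)], np.float64(0.17)],
```

View pics/w12.png

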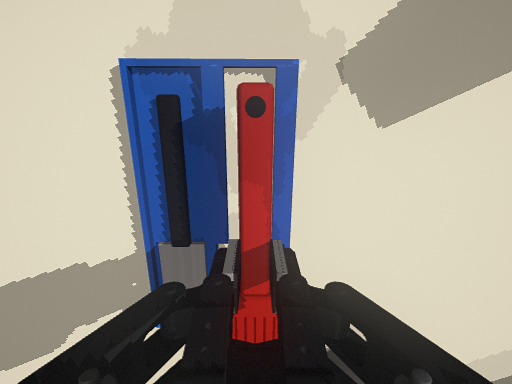

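Request:
drive_tool([
  [[0,-2,5],0],
  [[0,0,6],0],
  [[0,0,6],0],
  [[0,0,4],0],
  [[0,0,0],0],
  [[0,0,0],0],
])

```text
time: 10.8
tool_pos: [0.5066, -0.2643, -0.0137]
tcp_rot: [-0.679, -3.066, -0.001]
wrist_force: [-0.5, -0.1, -1.1]
width: 0.192
```

```bash
python3 plan.py 0.5067 -0.2631 -0.02 64.9 1
python3 - <<'E'
from m import *
im=bot.read_camera('wrist')[:,:,::-1];cv2.imwrite('pics/w13.png',im)
E
```

```text
t 10.8 pos [ 0.5066 -0.2643 -0.0137] yaw_y 65.0 tilt 0.07 w 0.192 F [-0.5 -0.1 -1.1] q6 -1.66
[[np.float64(0.4), np.float64(1.1), np.float64(6.3)], np.float64(0.13)],
```

View pics/w13.png

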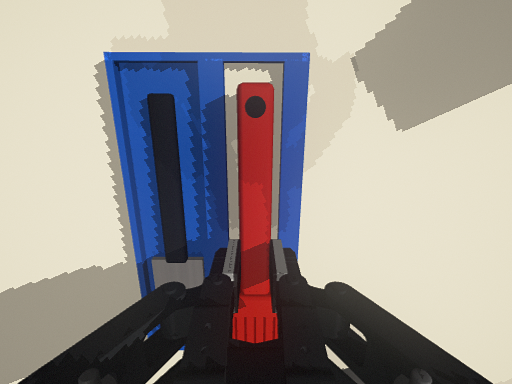

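Request:
drive_tool([
  [[0,0,2],0],
  [[0,0,2],0],
  [[0,0,1],0],
  [[0,0,0],0],
  [[0,0,0],0],
])

```text
time: 11.27
tool_pos: [0.5071, -0.2645, -0.0182]
tcp_rot: [-0.679, -3.067, -0.0]
wrist_force: [0.0, 0.3, 0.0]
width: 0.195
```

Request:
drive_tool([
  [[0,0,1],0],
  [[0,0,0],0],
  [[0,0,0],0],
])

```text
time: 11.52
tool_pos: [0.5071, -0.2645, -0.0191]
tcp_rot: [-0.679, -3.067, 0.0]
wrist_force: [-0.2, 0.2, -0.5]
width: 0.191
```

Request:
drive_tool([
  [[0,0,0.7],0],
  [[0,0,0],0],
  [[0,0,0],0],
])

```text
time: 11.77
tool_pos: [0.5072, -0.2646, -0.0198]
tcp_rot: [0.679, 3.067, -0.0]
wrist_force: [-0.2, 0.1, -1.4]
width: 0.197
```

Request:
drive_tool([
  [[0,0,0.7],0],
  [[0,0,0],0],
  [[0,0,0],0],
])

```text
time: 12.02
tool_pos: [0.5072, -0.2646, -0.0198]
tcp_rot: [-0.679, -3.067, 0.0]
wrist_force: [-1.7, 1.3, 5.9]
width: 0.194
```

Request:
drive_tool([
  [[0,0,0],0],
  [[0,0,0],0],
  [[0,0,0],0],
  [[0,0,0],0],
], jaw=0.5)

```text
time: 12.35
tool_pos: [0.5072, -0.2646, -0.0207]
tcp_rot: [0.679, 3.067, -0.0]
wrist_force: [-0.2, -0.4, 0.3]
width: 0.5
```

Request:
drive_tool([
  [[0,0,-10],0],
  [[0,0,-20],0],
  [[0,0,-30],0],
  [[0,0,-35],0],
  [[0,0,-35],0],
  [[0,0,-30],0],
  [[0,0,-20],0],
  [[0,0,0],0],
])

```text
time: 13.02
tool_pos: [0.5109, -0.2667, 0.1668]
tcp_rot: [0.677, 3.057, -0.005]
wrist_force: [1.3, -0.0, 0.1]
width: 0.497
```

```bash
python3 - <<'E'
from m import *
th=np.radians(-25.1);X=np.array([np.cos(th),np.sin(th)]);Y=np.array([-X[1],X[0]]);S=np.array([.4988,-.2594])
for n,seed in (('scene',(137,275)),('wrist',(255,190))):
    ci=bot.camera_info(n);im=bot.read_camera(n)[:,:,::-1];cv2.imwrite(f'pics/{n}14.png',im)
    b,g,r=[im[:,:,i].astype(int) for i in range(3)]
    m=comp((r>1.6*g)&(r>1.6*b)&(r>60),seed);P=contour(m,ci,.024);rr=cv2.minAreaRect((P*1000).astype(np.float32));c=np.array(rr[0])/1000-S
    print(n,rr,'in slot',c@X,c@Y)
E
python3 plan.py .5 -.26 .1 65 1
```

```text
scene ((503.7769775390625, -261.3591613769531), (38.99385452270508, 175.40219116210938), 66.03726196289062) in slot 0.005338070697922783 0.0003370755838906164
wrist ((498.2484130859375, -260.468994140625), (36.2896728515625, 167.4095458984375), 65.03607940673828) in slot -4.603320194654557e-05 -0.0012020305906149688
t 13.12 pos [ 0.5079 -0.265   0.1612] yaw_y 65.0 tilt 0.18 w 0.501 F [-0.1 -0.3 -0.2] q6 -1.66
[[np.float64(9.5), np.float64(1.2), np.float64(61.2)], np.float64(0.03)],
```

View pics/scene14.png

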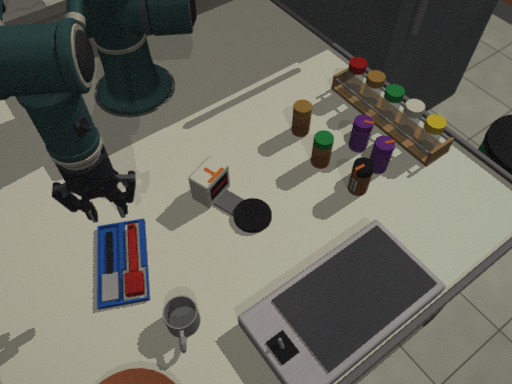

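View pics/wrist14.png

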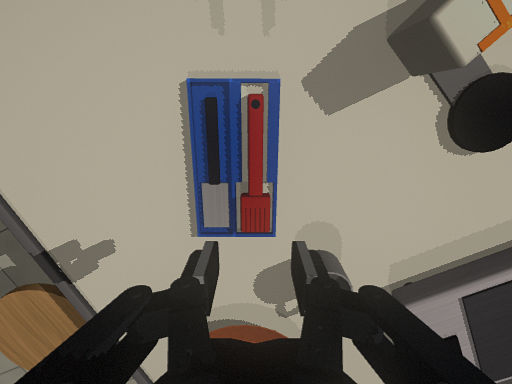

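Brush: both views put it in its compartment, within 0–5 mm along and 1 mm across, with the head in the wide end. The plate is now clear at scene (252,215). Next I'll measure the plate and the jar.

Run:
```python
from m import *
def circ(Q):
    A=np.c_[2*Q,np.ones(len(Q))];x=np.linalg.lstsq(A,(Q**2).sum(1),rcond=None)[0];return x[:2].round(4),np.sqrt(x[2]+x[0]**2+x[1]**2).round(4)
ci=bot.camera_info('scene');im=cv2.imread('pics/scene14.png');b,g,r=[im[:,:,i].astype(int) for i in range(3)]
dk=(r<55)&(g<55)&(b<55)
m=comp(dk,(253,215));P=contour(m,ci,.012);print('plate scene',m.sum(),circ(P),P.min(0),P.max(0))
ci2=bot.camera_info('top');im0=cv2.imread('pics/top0.png')
# jar lids
crop(im,335,145,385,205,10,'jar14.png');crop(im0,80,120,180,220,6,'jart.png')
M=masks(im)
for n,c,i0,s in(('scene',ci,im,(362,167)),('top',ci2,im0,(142,140))):
    bb,gg,rr=[i0[:,:,k].astype(int) for k in range(3)]
    mm=(rr<50)&(gg<50)&(bb<50)
    mm=cv2.morphologyEx((mm|masks(i0)['orange']).astype(np.uint8),cv2.MORPH_OPEN,np.ones((3,3)))
    k=comp(mm,s);ys,xs=np.nonzero(k);print(n,k.sum(),xs.min(),xs.max(),ys.min(),ys.max())
```

```text
plate scene 1021 (array([0.5619, 0.0149]), np.float64(0.0446)) [ 0.51548848 -0.02874432] [0.60755041 0.06008716]
scene 443 354 382 147 178
top 578 127 158 129 159
```

View pics/jar14.png

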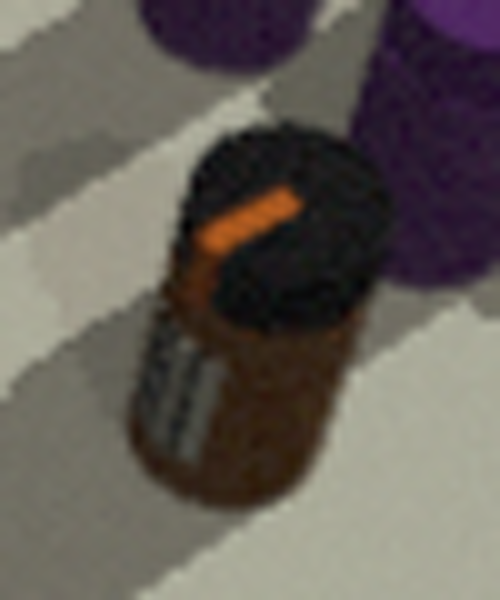

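View pics/jart.png

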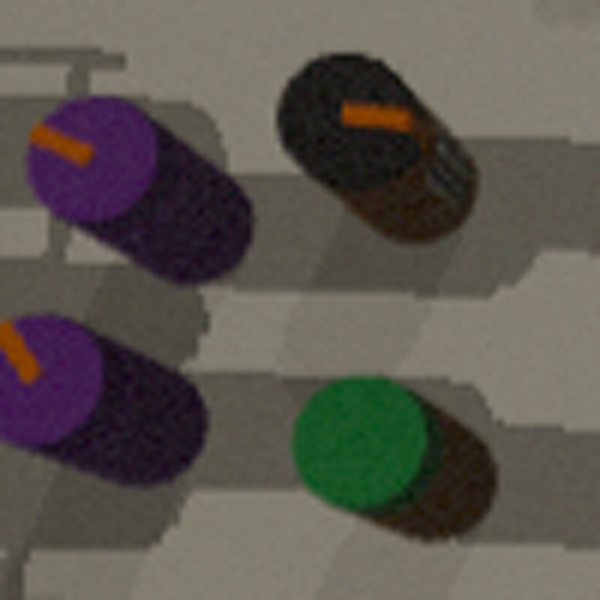

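Run:
```python
from m import *
ct=bot.camera_info('top');cs=bot.camera_info('scene')
T=lambda x,y:(x/6+80-.4,y/6+120-.4)
S=lambda x,y:(x/10+335-.45,y/10+145-.45)
print('lid top',onz(ct,T(345,122),.092),'scene',onz(cs,S(289,206),.092))
for nm,c,a,b in(('top',ct,T(343,113),T(412,119)),('scene',cs,S(298,197),S(207,240))):
    A,B=onz(c,a,.092),onz(c,b,.092);d=B-A;print(nm,A,B,np.linalg.norm(d),np.degrees(np.arctan2(d[1],d[0])))
print('green',onz(ct,T(361,444),.092),'purple1',onz(ct,T(92,160),.092),'p2',onz(ct,T(37,380),.092),'base jar top',)
# T bar direction
for n,f in(('top','top0'),('scene','scene14')):
    ci=bot.camera_info(n);im=cv2.imread(f'pics/{f}.png');k=comp(masks(im)['orange'],(270,233) if n=='top' else (214,175));ys,xs=np.nonzero(k);Q=np.array([onz(ci,(x,y),.085)[:2] for x,y in zip(xs,ys)])
    n0=np.array([np.cos(np.radians(-164)),np.sin(np.radians(-164))]);e=Q@n0;f=Q@[-n0[1],n0[0]]
    bar=e<e.min()+.009;st=e>e.min()+.012
    pb=np.polyfit(f[bar],e[bar],1);ps=np.polyfit(e[st],f[st],1);print(n,len(Q),'bar dev',np.degrees(np.arctan(-pb[0])),'stem dev',np.degrees(np.arctan(ps[0])))
```

```text
lid top [0.64108119 0.26945062 0.092     ] scene [0.64627154 0.27034946 0.092     ]
top [0.64441106 0.27050812 0.092     ] [0.64301758 0.24571652 0.092     ] 0.024830732109883652 -93.217092997236
scene [0.6455835  0.27385045 0.092     ] [0.64238492 0.24843908 0.092     ] 0.025611878646502547 -97.17418483794913
green [0.52502383 0.25196567 0.092     ] purple1 [0.62391288 0.35764018 0.092     ] p2 [0.54376215 0.36663625 0.092     ] base jar top
top 107 bar dev 2.353464041152494 stem dev 3.082288663825475
scene 84 bar dev 3.3213661319617347 stem dev 2.6149202171389963
```

```bash
python3 plan.py .6437 .270 .145 -5 20 | sed 's/np.float64(\([-0-9.]*\))/\1/g'
```

```text
t 13.12 pos [ 0.5079 -0.265   0.1612] yaw_y 65.0 tilt 0.18 w 0.501 F [-0.1 -0.3 -0.2] q6 -1.66
[[5.1, 27.1, 0.8], 3.5], [[6.8, 26.8, 0.8], 3.5], [[8.4, 26.3, 0.8], 3.5], [[10.0, 25.7, 0.8], 3.5], [[11.5, 25.1, 0.8], 3.5], [[13.1, 24.3, 0.8], 3.5], [[14.5, 23.5, 0.8], 3.5], [[15.9, 22.5, 0.8], 3.5], [[17.3, 21.5, 0.8], 3.5], [[18.6, 20.4, 0.8], 3.5], [[19.8, 19.3, 0.8], 3.5], [[20.9, 18.0, 0.8], 3.5], [[22.0, 16.7, 0.8], 3.5], [[22.9, 15.3, 0.8], 3.5], [[23.8, 13.9, 0.8], 3.5], [[24.6, 12.4, 0.8], 3.5], [[25.4, 10.9, 0.8], 3.5], [[26.0, 9.3, 0.8], 3.5], [[26.5, 7.7, 0.8], 3.5], [[26.9, 6.1, 0.8], 3.5],
```

Request:
drive_tool([
  [[5,27,0],3.5],
  [[7,27,0],3.5],
  [[8,26,0],3.5],
  [[10,26,0],3.5],
  [[12,25,0],3.5],
  [[13,24,0],3.5],
  [[15,24,0],3.5],
  [[16,23,0],3.5],
], jaw=0.85)

```text
time: 13.78
tool_pos: [0.5599, -0.048, 0.157]
tcp_rot: [-1.404, -2.806, 0.002]
wrist_force: [-0.3, -0.0, -0.2]
width: 0.848
```

Request:
drive_tool([
  [[17,22,0],3.5],
  [[19,20,0],3.5],
  [[20,19,0],3.5],
  [[21,18,0],3.5],
  [[22,17,0],3.5],
  [[23,15,0],3.5],
  [[24,14,0],3.5],
  [[25,12,0],3.5],
])

```text
time: 14.45
tool_pos: [0.6133, 0.1663, 0.1567]
tcp_rot: [-2.041, -2.385, 0.006]
wrist_force: [-1.1, 0.1, 0.5]
width: 0.849
```

Request:
drive_tool([
  [[25,11,0],3.5],
  [[26,9,0],3.5],
  [[27,8,0],3.5],
  [[27,6,0],3.5],
  [[0,0,0],0],
  [[0,0,0],0],
])

```text
time: 14.95
tool_pos: [0.6404, 0.2735, 0.1566]
tcp_rot: [-2.311, -2.125, 0.007]
wrist_force: [1.0, 0.5, -0.9]
width: 0.846
```

```bash
python3 plan.py .6437 .270 .1 -5 1 | sed 's/np.float64(\([-0-9.]*\))/\1/g'
python3 - <<'E'
from m import *
im=bot.read_camera('wrist')[:,:,::-1];cv2.imwrite('pics/w15.png',im)
E
```

```text
t 14.95 pos [0.6404 0.2735 0.1566] yaw_y -4.8 tilt 0.26 w 0.846 F [ 1.   0.5 -0.9] q6 0.45
[[-3.1, 3.8, 56.5], 0.2],
```

View pics/w15.png

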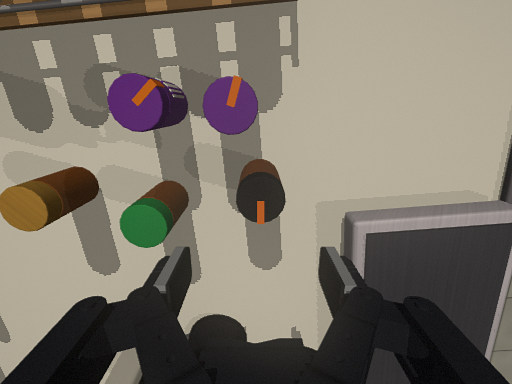

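Run:
```python
from m import *
ci=bot.camera_info('wrist');im=cv2.imread('pics/w15.png')
print(onz(ci,(261,198),.092), onz(ci,(261,222),.092),onz(ci,(237,198),.092),onz(ci,(285,198),.092))
crop(im,220,140,310,240,6,'w15c.png')
```

```text
[0.64512534 0.27250249 0.092     ] [0.64320168 0.24776076 0.092     ] [0.62238123 0.27441157 0.092     ] [0.66785246 0.27059483 0.092     ]
```

View pics/w15c.png

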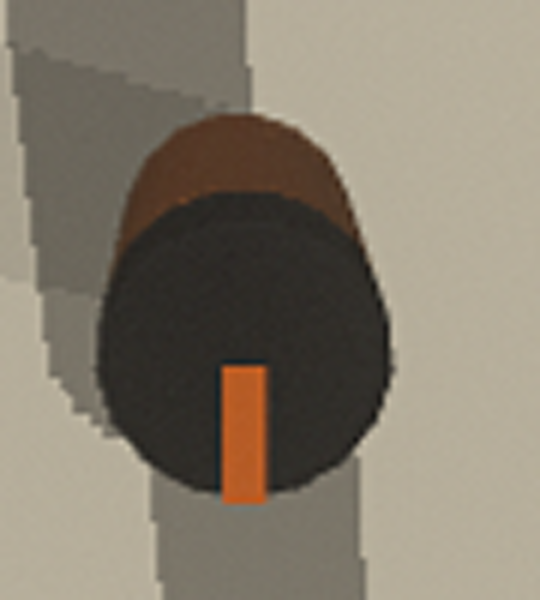

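Request:
drive_tool([
  [[-1.5,4,20],0],
  [[0,0,25],0],
  [[0,0,25],0],
  [[0,0,20],0],
  [[0,0,10],0],
  [[0,0,0],0],
  [[0,0,0],0],
])

```text
time: 15.58
tool_pos: [0.6452, 0.2696, 0.0589]
tcp_rot: [-2.316, -2.122, 0.003]
wrist_force: [0.4, -0.4, 0.4]
width: 0.854
```

```bash
python3 plan.py .6445 .2715 .004 -5 1 | sed 's/np.float64(\([-0-9.]*\))/\1/g'
python3 - <<'E'
from m import *
im=bot.read_camera('wrist')[:,:,::-1];cv2.imwrite('pics/w16.png',im)
im=bot.read_camera('scene')[:,:,::-1];crop(im,290,80,440,230,4,'s16.png')
E
```

```text
t 15.58 pos [0.6452 0.2696 0.0589] yaw_y -5.0 tilt 0.1 w 0.854 F [ 0.4 -0.4  0.4] q6 0.45
[[1.9, -0.8, 54.9], -0.01],
```

View pics/w16.png

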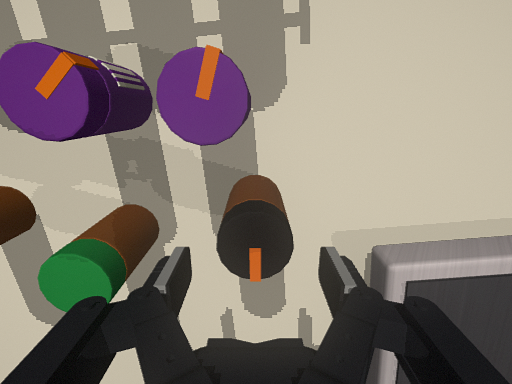

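View pics/s16.png

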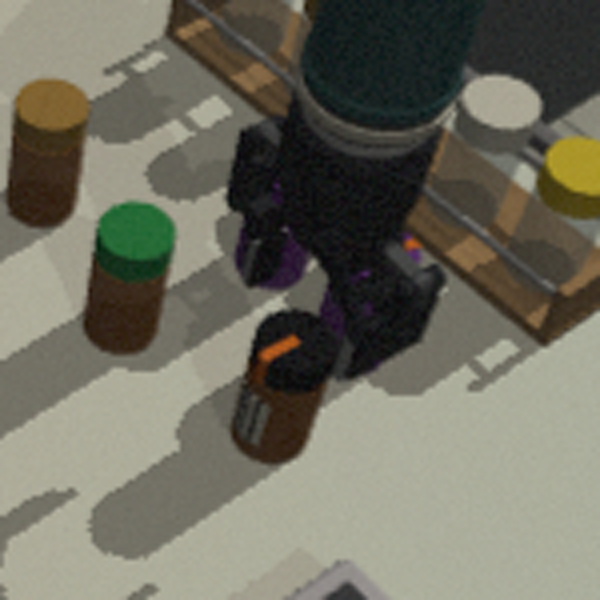

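Run:
```python
from m import *
ci=bot.camera_info('wrist')
print(onz(ci,(256,240),.092),onz(ci,(374,247),.05),onz(ci,(374,247),.03))
```

```text
[0.64720585 0.27625351 0.092     ] [0.73810565 0.24033862 0.05      ] [0.74705349 0.22857759 0.03      ]
```

Request:
drive_tool([
  [[3,1,5],0],
  [[0,0,15],0],
  [[0,0,15],0],
  [[0,0,12],0],
  [[0,0,6],0],
  [[0,0,0],0],
  [[0,0,0],0],
])

```text
time: 16.27
tool_pos: [0.6461, 0.2733, 0.0049]
tcp_rot: [-2.315, -2.123, 0.004]
wrist_force: [0.3, -0.3, 0.0]
width: 0.849
```

```bash
python3 plan.py .646 .2735 .004 -5 1 | sed 's/np.float64(\([-0-9.]*\))/\1/g'
python3 - <<'E'
from m import *
im=bot.read_camera('wrist')[:,:,::-1];cv2.imwrite('pics/w17.png',im)
im=bot.read_camera('scene')[:,:,::-1];crop(im,310,110,430,230,5,'s17.png')
E
```

```text
t 16.27 pos [0.6461 0.2733 0.0049] yaw_y -5.0 tilt 0.15 w 0.849 F [ 0.3 -0.3  0. ] q6 0.45
[[0.2, -0.1, 0.9], 0.04],
```

View pics/w17.png

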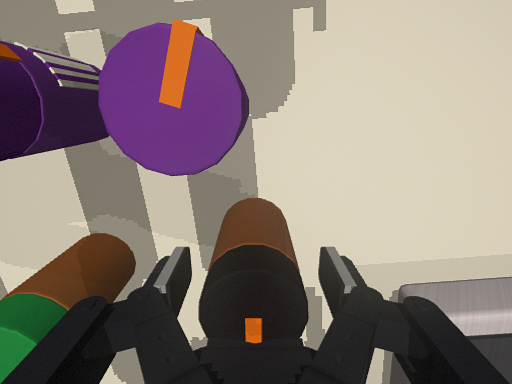

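View pics/s17.png

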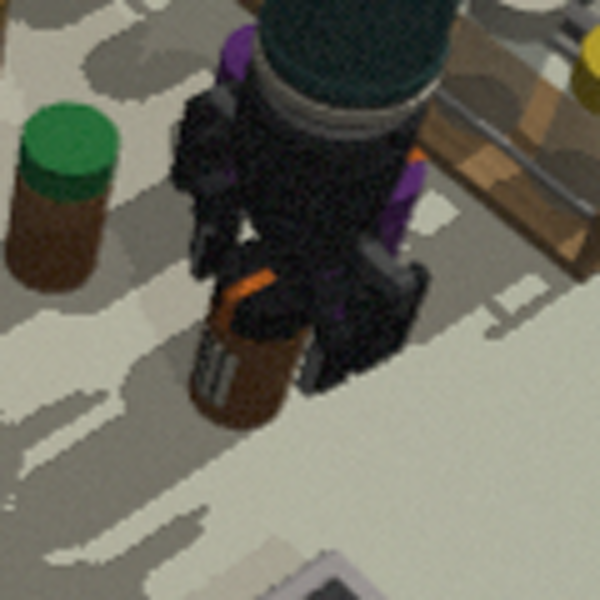

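Request:
drive_tool([
  [[0,0,4],0],
  [[0,0,2],0],
  [[0,0,0],0],
  [[0,0,0],0],
])

```text
time: 16.7
tool_pos: [0.647, 0.2736, 0.0005]
tcp_rot: [2.316, 2.123, -0.0]
wrist_force: [1.2, -0.2, 0.1]
width: 0.845
```

Request:
drive_tool([
  [[0,0,0],0],
  [[0,0,0],0],
  [[0,0,0],0],
  [[0,0,0],0],
  [[0,0,0],0],
  [[0,0,0],0],
], jaw=0.4, force=40)

```text
time: 17.2
tool_pos: [0.6472, 0.2737, 0.0009]
tcp_rot: [2.316, 2.123, 0.0]
wrist_force: [-1.5, 0.2, 2.8]
width: 0.554
```

Request:
drive_tool([
  [[0,0,0],0],
  [[0,0,-5],0],
  [[0,0,-12],0],
  [[0,0,-18],0],
  [[0,0,-20],0],
  [[0,0,-15],0],
  [[0,0,0],0],
  [[0,0,0],0],
], jaw=0.2)

```text
time: 17.87
tool_pos: [0.6483, 0.2741, 0.0723]
tcp_rot: [2.315, 2.122, 0.005]
wrist_force: [-0.1, 0.4, -2.1]
width: 0.548
```

```bash
python3 plan.py .561 .0155 .07 -71.7 16 | sed 's/np.float64(\([-0-9.]*\))/\1/g'
python3 - <<'E'
from m import *
im=bot.read_camera('wrist')[:,:,::-1];cv2.imwrite('pics/w18.png',im)
im=bot.read_camera('scene')[:,:,::-1];crop(im,270,70,420,220,4,'s18.png')
E
```

```text
t 17.87 pos [0.6483 0.2741 0.0723] yaw_y -5.0 tilt 0.2 w 0.548 F [-0.1  0.4 -2.1] q6 0.45
[[-16.6, -4.0, 0.1], 4.17], [[-16.8, -2.8, 0.1], 4.17], [[-17.0, -1.6, 0.1], 4.17], [[-17.1, -0.4, 0.1], 4.17], [[-17.0, 0.9, 0.1], 4.17], [[-16.9, 2.1, 0.1], 4.17], [[-16.7, 3.4, 0.1], 4.17], [[-16.4, 4.6, 0.1], 4.17], [[-16.1, 5.7, 0.1], 4.17], [[-15.6, 6.9, 0.1], 4.17], [[-15.1, 8.0, 0.1], 4.17], [[-14.4, 9.1, 0.1], 4.17], [[-13.7, 10.1, 0.1], 4.17], [[-13.0, 11.1, 0.1], 4.17], [[-12.1, 12.0, 0.1], 4.17], [[-11.2, 12.8, 0.1], 4.17],
```

View pics/s18.png

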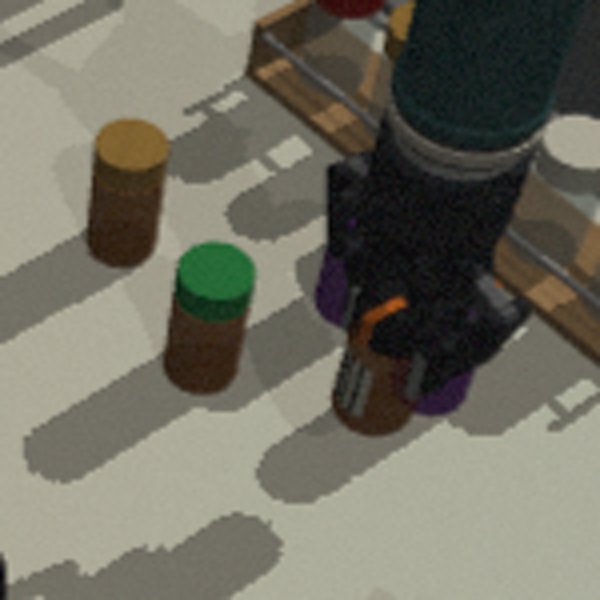

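View pics/w18.png

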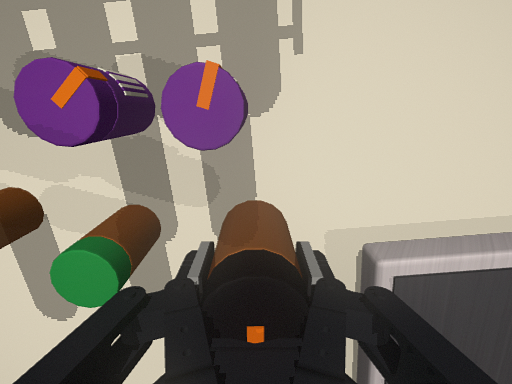

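Request:
drive_tool([
  [[-16,-4,-5],4.2],
  [[-17,-3,-5],4.2],
  [[-17,-2,-5],4.2],
  [[-17,0,-5],4.2],
  [[-17,1,0],4.2],
  [[-17,2,0],4.2],
  [[-17,3,0],4.2],
  [[-16,5,0],4.2],
])

```text
time: 18.63
tool_pos: [0.6012, 0.1439, 0.0884]
tcp_rot: [-2.832, -1.358, 0.005]
wrist_force: [0.3, 0.1, -2.5]
width: 0.555
```

Request:
drive_tool([
  [[-16,6,0],4.2],
  [[-16,7,0],4.2],
  [[-15,8,0],4.2],
  [[-14,9,0],4.2],
  [[-14,10,0],4.2],
  [[-13,11,0],4.2],
  [[-12,12,0],4.2],
  [[-11,13,0],4.2],
])

```text
time: 19.3
tool_pos: [0.5572, 0.015, 0.0886]
tcp_rot: [-3.104, -0.481, 0.005]
wrist_force: [-0.0, -0.8, -0.7]
width: 0.55
```

Request:
drive_tool([
  [[0,0,10],0],
  [[0,0,15],0],
  [[0,0,15],0],
  [[0,0,0],0],
  [[0,0,0],0],
])

```text
time: 19.72
tool_pos: [0.5569, 0.0162, 0.0481]
tcp_rot: [-3.102, -0.488, 0.008]
wrist_force: [0.3, 0.4, -1.7]
width: 0.552
```

```bash
python3 plan.py .561 .0155 .015 -71.7 1 | sed 's/np.float64(\([-0-9.]*\))/\1/g'
python3 - <<'E'
from m import *
im=bot.read_camera('wrist')[:,:,::-1];cv2.imwrite('pics/w19.png',im)
im=bot.read_camera('scene')[:,:,::-1];crop(im,170,100,320,250,4,'s19.png')
E
```

```text
t 19.72 pos [0.5569 0.0162 0.0481] yaw_y -72.1 tilt 0.29 w 0.552 F [ 0.3  0.4 -1.7] q6 1.24
[[3.9, 2.0, 33.0], -0.42],
```

View pics/s19.png

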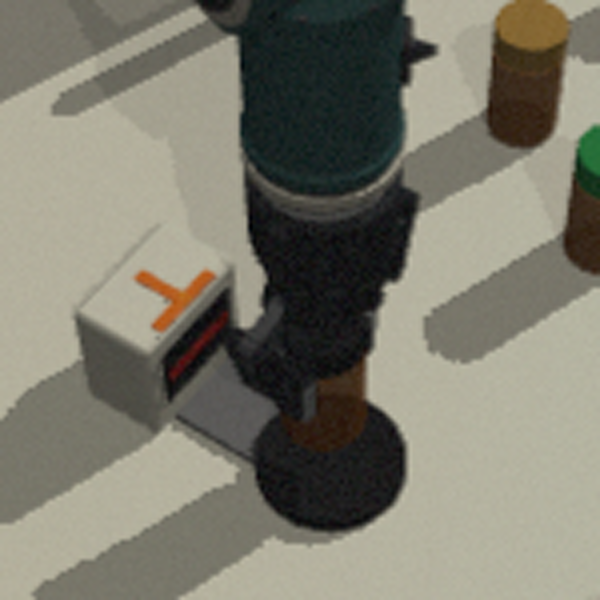

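View pics/w19.png

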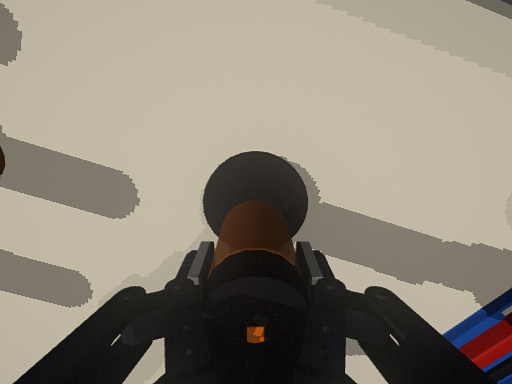

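Request:
drive_tool([
  [[4,1,5],-0.4],
  [[0,0,10],0],
  [[0,0,9],0],
  [[0,0,5],0],
  [[0,0,2],0],
  [[0,0,0],0],
  [[0,0,0],0],
])

```text
time: 20.4
tool_pos: [0.563, 0.0161, 0.0192]
tcp_rot: [-3.102, -0.498, 0.001]
wrist_force: [0.6, -0.3, -2.2]
width: 0.551
```

Request:
drive_tool([
  [[0,0,1],0],
  [[0,0,0],0],
  [[0,0,0],0],
])

```text
time: 20.65
tool_pos: [0.5635, 0.016, 0.0188]
tcp_rot: [3.102, 0.498, 0.001]
wrist_force: [0.3, -1.0, -1.4]
width: 0.554
```

Request:
drive_tool([
  [[-1.5,0,2],0],
  [[0,0,1.5],0],
  [[0,0,0],0],
  [[0,0,0],0],
])

```text
time: 20.98
tool_pos: [0.5615, 0.0156, 0.0148]
tcp_rot: [-3.102, -0.498, 0.001]
wrist_force: [-0.1, -0.2, -1.9]
width: 0.554
```

Request:
drive_tool([
  [[0,0,1],0],
  [[0,0,0],0],
  [[0,0,0],0],
])

```text
time: 21.23
tool_pos: [0.5617, 0.0156, 0.0139]
tcp_rot: [-3.102, -0.498, 0.0]
wrist_force: [1.1, -0.6, -2.9]
width: 0.555
```

Request:
drive_tool([
  [[0,0,0.7],0],
  [[0,0,0],0],
  [[0,0,0],0],
])

```text
time: 21.48
tool_pos: [0.5617, 0.0156, 0.0132]
tcp_rot: [-3.102, -0.498, 0.0]
wrist_force: [1.0, 0.1, -2.3]
width: 0.552
```

Request:
drive_tool([
  [[0,0,0.7],0],
  [[0,0,0],0],
  [[0,0,0],0],
])

```text
time: 21.73
tool_pos: [0.562, 0.0156, 0.0129]
tcp_rot: [3.102, 0.498, 0.001]
wrist_force: [-1.1, 0.9, 0.3]
width: 0.554
```

Request:
drive_tool([
  [[0,0,0.7],0],
  [[0,0,0],0],
  [[0,0,0],0],
])

```text
time: 21.98
tool_pos: [0.5621, 0.0156, 0.0128]
tcp_rot: [3.102, 0.498, 0.001]
wrist_force: [-3.1, -0.8, 4.4]
width: 0.555
```

Contact made. I'll let go gently and lift off.

Request:
drive_tool([
  [[0,0,0],0],
  [[0,0,0],0],
  [[0,0,0],0],
  [[0,0,0],0],
  [[0,0,0],0],
], jaw=0.85)

```text
time: 22.4
tool_pos: [0.5618, 0.0156, 0.0117]
tcp_rot: [3.102, 0.498, -0.0]
wrist_force: [0.0, 0.8, -0.1]
width: 0.849
```

Request:
drive_tool([
  [[0,0,-8],0],
  [[0,0,-15],0],
  [[0,0,-25],0],
  [[0,0,-30],0],
  [[0,0,-35],0],
  [[0,0,-35],0],
  [[0,0,-20],0],
  [[0,0,0],0],
])

```text
time: 23.07
tool_pos: [0.5661, 0.0155, 0.1874]
tcp_rot: [3.1, 0.497, 0.018]
wrist_force: [1.1, 0.1, 1.2]
width: 0.851
```

```bash
python3 plan.py .561 .0155 .18 -71.7 1 | sed 's/np.float64(\([-0-9.]*\))/\1/g'
python3 - <<'E'
from m import *
im=bot.read_camera('wrist')[:,:,::-1];cv2.imwrite('pics/w20.png',im)
im=bot.read_camera('scene')[:,:,::-1];cv2.imwrite('pics/s20f.png',im);crop(im,150,80,320,250,3.5,'s20.png')
E
```

```text
t 23.07 pos [0.5661 0.0155 0.1874] yaw_y -71.8 tilt 0.68 w 0.851 F [1.1 0.1 1.2] q6 1.24
[[-5.0, -1.6, 7.4], -0.07],
```

View pics/s20.png

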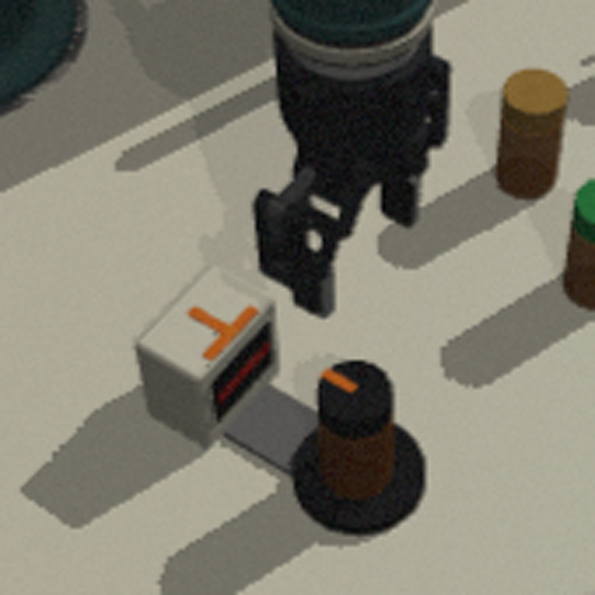

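View pics/w20.png

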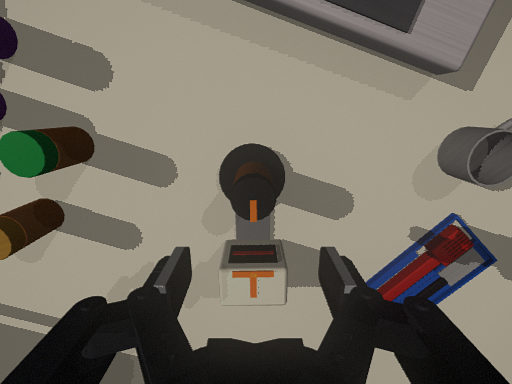

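Run:
```python
from m import *
ci=bot.camera_info('wrist');im=cv2.imread('pics/w20.png')
crop(im,200,130,310,310,3.3,'w20c.png');crop(im,360,200,512,310,4.5,'w20t.png')
k=comp(masks(im)['orange'],(253,211));P=contour(k,ci,.104);rr=cv2.minAreaRect((P*1000).astype(np.float32));print(k.sum(),rr);print(cv2.boxPoints(rr))
cs=bot.camera_info('scene');s=cv2.imread('pics/s20f.png')
k=comp(masks(s)['orange'],(247,188));P=contour(k,cs,.104);rr=cv2.minAreaRect((P*1000).astype(np.float32));print(k.sum(),rr)
b,g,r=[s[:,:,i].astype(int) for i in range(3)]
m=comp((r>1.6*g)&(r>1.6*b)&(r>60),(137,260));P=contour(m,cs,.024);rr=cv2.minAreaRect((P*1000).astype(np.float32));print('brush',rr)
print('lid centre scene',onz(cs,(150+357/3.5-.3,80+393/3.5-.3),.104))
crop(s,80,200,170,320,5,'s20t.png')
```

```text
149 ((544.8842163085938, 12.163177490234375), (22.834604263305664, 6.179595470428467), 18.192962646484375)
[[533.07294    11.533827 ]
 [535.0024      5.6631474]
 [556.6955     12.792528 ]
 [554.76605    18.663208 ]]
27 ((548.1307373046875, 12.370843887329102), (20.378969192504883, 6.8524065017700195), 14.736985206604004)
brush ((505.5729675292969, -258.844970703125), (37.107845306396484, 175.66893005371094), 63.13518142700195)
lid centre scene [0.56246523 0.01569192 0.104     ]
```

View pics/w20t.png

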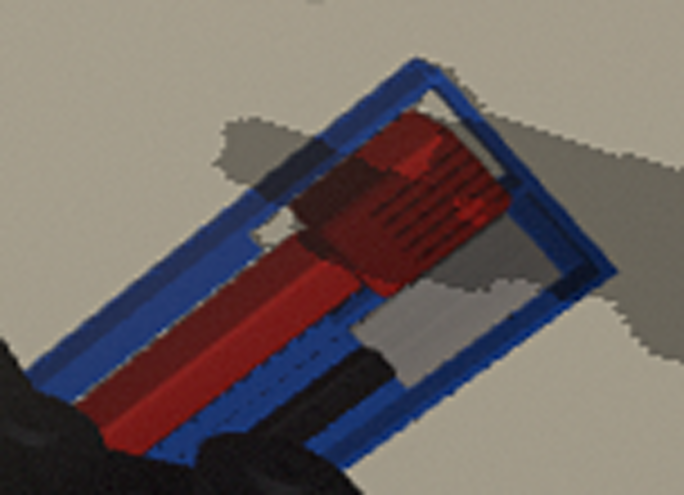

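View pics/s20t.png

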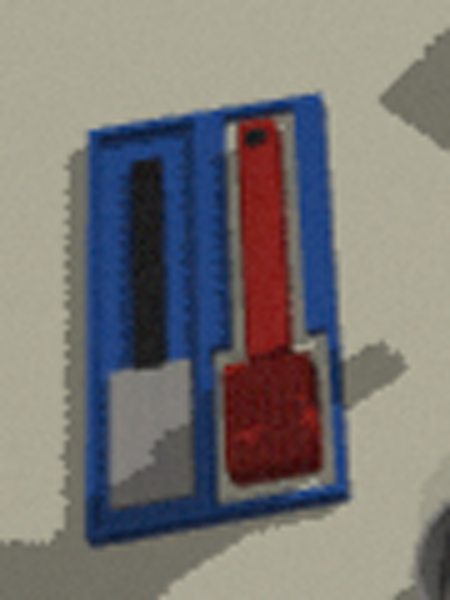

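View pics/w20c.png

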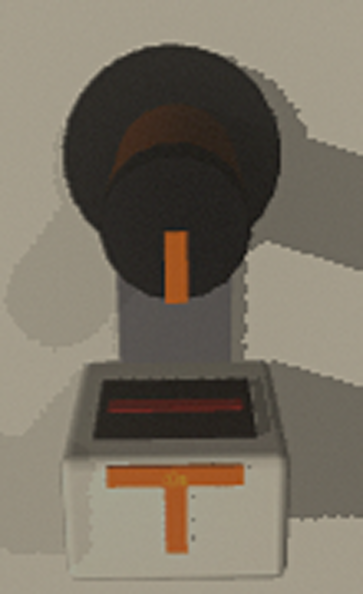

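```bash
python3 -c "
from workcell import bot
print(bot.finish_job(), bot.read_state()['time'])"
```

```text
the job is handed in; nothing more can be done
the job is handed in; nothing more can be done
```

The brush is in the tray's empty compartment and the jar is on the reader's plate. The job is handed in at about 23 s of the 56 s allowed. The hand-in gave no verdict.

**Brush:** It lies flat with its head in the wide end. The wrist camera put it 0 mm along and 1 mm across from the slot point. The scene camera put it 5–6 mm along, up to 3 mm across and about 2° off the slot axis. The views differ slightly, but both are within the limits.

**Jar:** It stands upright on the plate, within about 5 mm of the centre. The lid line, at about −162°, points at the window, whose direction I measured as −161° to −162°. The less exact scene view gave −165°. The gripper is open and well clear.

**Height mismatch:** The finger tips sat about 35 mm behind the reported tool point, so the first two closings on the brush shut above its handle without moving it. I then worked from relative heights and from the wrist force at contact: about 6 N for the brush and 4 N for the jar.

**Other objects:** The other jars, the spatula and the cup look unmoved in the pictures. I did not measure their positions again.

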